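Unload the charged cells from the bench charger

TASK

The two blue cells in the charger are full: feel each one back against its spring until it is clear of the orange lip, straining neither the lip nor the sprung contact, take it out and lay it in an empty pocket of the carry tray, level and right down in its notches, with its button end at the red rail. Leave the two green cells charging and the two cells already in the tray where they are.

Things in the scene. Friction and masses are not known exactly. Their poses are not given: they have to be found in the camera images.
- blue_a_center (a point): centre of the first of the two blue cells in the charger: AA cell, a cylinder 14.5 mm in diameter and 50 mm long, about 30 g, blue sleeve, white band at its plus end. Axis x runs along the cell to the plus (button) end. In the charger it lies inclined 30 degrees, plus end up, on a rib 8 mm wide; its sides are free for 18 mm either way from its centre
- blue_a_plus (a point): tip of the steel button (plus end) of the first blue cell, 25 mm from its centre
- blue_b_center (a point): centre of the second blue cell in the charger, the same as the first in every way
- blue_b_plus (a point): tip of the steel button (plus end) of the second blue cell, 25 mm from its centre
- green_a_center (a point): centre of a green cell in the charger (same size), which stays there
- green_b_center (a point): centre of the other green cell in the charger, which stays there
- spare_a_center (a point): centre of a blue cell that already lies in the carry tray and stays there
- spare_b_center (a point): centre of the other blue cell that already lies in the carry tray and stays there
- charger: four-bay bench charger, grey, 150 mm deep, 192 mm wide, display along its far edge, fixed. Origin on the bench below its middle; x points to the display, y along the row of bays. Its deck is inclined 30 degrees, the display edge (+x) 95 mm high. Four bays side by side, 42 mm apart along y (27 mm free between cells); the blue and green cells lie in them in any order
- bays_center (a point): middle of the line of the four cell centres, 24 mm above the deck's surface. Axes: x up the slope (along the cells), y along the row, z square to the deck. Between the cells the deck is flat and free; low cheeks 8 mm to either side of a cell's axis hold its last 5 to 7 mm at both ends, up to the height of its axis
- contact0: grey sprung contact at the minus (lower) end of the cell in the bay at y = -63 mm in the charger; axes as bays_center, point on its face, 7 mm below the cell's axis. It pushes the cell up the slope with about 5 N, 0.6 N more for each mm that the cell is pushed back down the slope, bottoms after 10 mm, and springs forward when let go. It does not hold the cell from above. Not to be jammed
- contact1: the same at y = -21 mm of the charger
- contact2: the same at y = 21 mm of the charger
- contact3: the same at y = 63 mm of the charger
- lip: orange retaining lip over the plus ends of all four cells, a thin bar 188 mm wide, 4 mm thick, 6 mm over each cell's end and 1.75 mm above it; must not be pulled at hard. A cell must be pushed 7 to 10 mm down the slope along its axis, and held so, before it can be lifted. Fixed to the charger, axes as bays_center; the point given is 24 mm square below bays_center
- tray: carry tray, white floor plate 80 x 196 mm, 6 mm thick, with two notched rails 34 mm high, fixed. Origin on the bench under its centre; +x to the red rail, -x to the black rail, y along the rails. Four lying pockets at y = 63, 21, -21, -63 mm: a notch 18 mm wide and 12 mm deep in either rail, end walls 56 mm apart. Between the rails a finger trench 40 mm wide
- pocket_a (a point): an empty tray pocket, at y = 63 mm in the tray: the point where the centre of a seated cell lies, 29 mm above the bench and 23 mm above the trench floor; axes as the tray's. A seated cell lies level along x
- pocket_b (a point): the other empty tray pocket, at y = -21 mm in the tray: the point where the centre of a seated cell lies; the rest as for pocket_a
Mind the look-alikes: they are no part of the job. Leave any pink look-alike of the part that bears blue_a_center alone. Leave any brown look-alike of the part that bears blue_b_center alone.

How it is judged:
By the outcome, as a careful person would: the job done as asked, in the order asked, and still so for the second after the job is handed in, with the robot touching nothing.
It also fails if it takes over 64 s, if anything falls off the work surface, if the arm or the gripper's body presses on something with over 40 N, if the wrist force passes 120 N, or if a joint passes its speed limit or range.

ROBOT

A 7-joint arm with a two-finger parallel gripper is mounted at the origin on the work surface. World frame = base frame: x ahead of the robot, y to its left, z up, the work surface at z = 0. Lengths are in m, angles in rad, forces in N, time in s.
With the tool pointing down it reaches from about 0.425 to 0.95 m from the base axis. Payload 16.7 kg.
Tool frame: the origin (TCP) lies on the centre line of the jaws, within the pads' length; the fingertips stand 11 mm ahead of it and the grasp point (between the pads) lies 8 mm behind it; z points along the fingers, y is the line along which they close (so a half turn about z gives the same grasp; the last joint's range is limited). The gripper opens to 94 mm and grips with 3 to 60 N. Pads are 16 mm wide; open, the fingers measure 119 mm over their backs; the gripper's body (75 mm by 177 mm) begins 78 mm behind the grasp point.
Start: joints at [1.115, 0.426, 0.074, 1.606, -0.034, 1.111, -0.067], TCP at [0.204, -0.643, 0.178] pointing down, gripper open.
Joint ranges: [-2.85, 2.85], [-0.5, 2.14], [-1.23, 1.37], [0.21, 2.46], [-1.02, 4.16], [0.16, 2.05], [-2.73, 2.73]. Speed limits (rad/s): [1.89, 1.89, 2.39, 2.39, 3.01, 3.01, 3.01].

INTERFACE

Orientations are given as a unit quaternion [w, x, y, z].
In Python, from workcell import sensors, camera, job gives the robot as it stands.
- The arm moves only by the tool servo_tool, never from a script. Its arguments are lists of equal length, an entry for each row: "delta_pos": the shift along the tool's x, y, z in units of 30 mm (1.0 is 30 mm), a list of three; "dr": the turn, a rotation vector about the tool's x, y, z in degrees, a list of three; "fingers": the finger opening in mm, from 0 to 94. In form: {"delta_pos": [[x, y, z], ...], "dr": [[wx, wy, wz], ...], "fingers": [fingers, ...]}. A call has 1 to 10 rows; each row is the pose to reach, as a shift and turn from the pose commanded when the call began, along the tool's axes at that moment; what a row does not reach only later rows make up. A row lasts 1/8 s, in which the tool goes at most 62.5 mm and 10.7 degrees, less where a joint would pass 70% of its speed; a pose out of reach is approached as far as the arm can. A call with a gripper value outside its range is refused whole. The fingers move at their own pace and stop on an object; "newtons" is the grip in N (left out, the last holds). Time passes only in rows, so rows that repeat a pose let the fingers close. It gives the time, the measured TCP pose, the force, the opening and the grip force at its end, in the units of the state.
- sensors.get_obs(): the state, without advancing time (a new reading comes with each control period).
- camera(name): name is "side" or "top" or "wrist"; returns a dict with "color" (384x512x3 uint8, red, green, blue), "fx", "fy", "cx", "cy" (pixels), "eye" and "orientation" of the camera in the world. Camera axes: x right, y up, looking along -z (the intrinsics and any distortion apply to the point x, -y, -z); pixel columns grow to the right and rows downward; lengths in m; the calibration is good to about 2 mm. The wrist camera is an equidistant fisheye: a pixel r from the principal point sees the ray r / f radians off the axis. A picture is of the moment at which its call begins. There is no depth.
- job.job_done(): hands the job in; it is judged then, once.
The state is a dict: "clock": time; "q": joint angles; "joint_vel": joint speeds; "joint_efforts": joint torques, N m; "eef_pos": TCP position; "tcp_rot": TCP orientation; "ft_force": force on the tool from outside, world axes, zero at the start; "torque": the same for the moment, N m; "grip_width": finger opening in m; "grip_force": force on a finger pad.
Only numpy, scipy, OpenCV 4.12 (cv2) and the standard library are available. Lean on these libraries where they do the work, as an engineer would, in place of code of your own. Each camera call takes 0.05 s, during which the arm holds its last target. There are 200 camera calls.

## Working session

There is one attempt and no reset: what is moved stays moved. The work goes in short steps, Python scripts to look and compute and a tool call to move; the robot and the scene stay as the last step left them, time stands still between calls to the robot, and variables do not carry over. Pictures are saved under pics/ and viewed, at most 10 in all, crops included, and the job is handed in when it is done.

Besides the shell and the picture viewer there is one more tool, called after "Emit:" as name(argument=value, ...) on one line, values as JSON. servo_tool: Moves the arm, as the interface text tells. Its arguments: {"type":"object","properties":{"delta_pos":{"type":"array","items":{"type":"array","items":{"type":"number"}}},"dr":{"type":"array","items":{"type":"array","items":{"type":"number"}}},"fingers":{"type":"array","items":{"type":"number"}},"newtons":{"type":"number"}},"required":["delta_pos","dr","fingers"]}

```bash
ls; mkdir -p pics
python3 - <<'E'
from workcell import sensors, camera
import cv2, numpy as np, pickle
o=sensors.get_obs(); print(o)
for n in ["top","side","wrist"]:
    c=camera(n); print(n,{k:v for k,v in c.items() if k!="color"})
    cv2.imwrite(f"pics/{n}0.png",c["color"][...,::-1]); pickle.dump(c,open(f"pics/{n}0.pkl","wb"))
a=[cv2.imread(f"pics/{n}0.png") for n in["top","side"]]
E
```

```text
pics
{'clock': 0.0, 'q': array([ 1.1144753 ,  0.42674654,  0.07389431,  1.60658827, -0.03410592,
        1.11083017, -0.06713395]), 'joint_vel': array([-0.00062471, -0.00083949,  0.00042615,  0.00062164, -0.00064905,
        0.00143812,  0.00042893]), 'joint_efforts': array([-6.75088522e-04, -9.35819578e+01,  3.66641298e+00, -4.54198158e+01,
       -4.87784611e-02,  2.01679015e-02,  1.71297268e-05]), 'eef_pos': array([ 0.20366855, -0.64304019,  0.17747552]), 'tcp_rot': array([-6.37354395e-04,  9.88263645e-01,  1.52756465e-01, -1.54369988e-04]), 'ft_force': array([-0.83154246, -0.33635974, -0.23080137]), 'torque': array([ 0.03881907, -0.05359287,  0.03268873]), 'grip_force': 0.0, 'grip_width': 0.09394615324354094}
top {'fx': 424.11963038459334, 'fy': 424.11963038459334, 'cx': 248.92119146236786, 'cy': 191.06224764297593, 'eye': array([0.39903844, 0.00904572, 0.86087367]), 'orientation': array([-0.69546146, -0.03387781,  0.05779953,  0.71543334])}
side {'fx': 347.17151692815315, 'fy': 347.17151692815315, 'cx': 252.95450978326141, 'cy': 191.20537383940092, 'eye': array([0.0928862 , 0.41764867, 0.47457817]), 'orientation': array([-0.32819113, -0.17583155,  0.43334709,  0.82072172])}
wrist {'fx': 297.3186396354542, 'fy': 297.3186396354542, 'cx': 253.18863347383274, 'cy': 195.05924577617589, 'eye': array([ 0.27237133, -0.62273276,  0.38389455]), 'orientation': array([ 0.80045344, -0.10261037,  0.076082  , -0.58562525])}
```

View pics/top0.png

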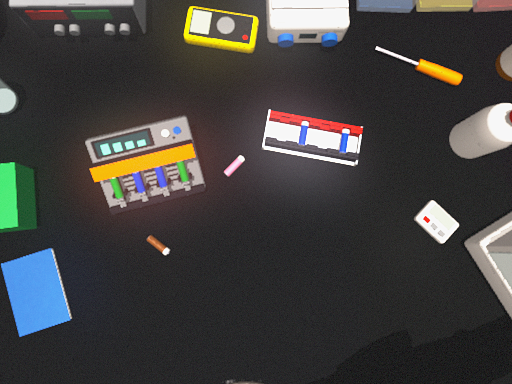

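View pics/side0.png

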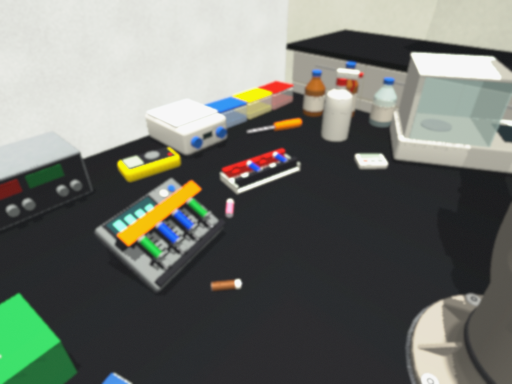

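The top picture shows the charger at about (148,165). Its bays hold green (117,187), blue (139,182), blue (161,178) and green (183,172). The tray is at (313,137), with spares at (304,132) and (345,140). The look-alikes, pink (235,165) and brown (158,244), lie on the bench. The targets are the two sleeved blue cells in the charger bays. I'll confirm this in one crop and triangulate.

```bash
cat > h.py <<'E'
import numpy as np, cv2, pickle
from scipy.spatial.transform import Rotation as R
def rot(q): return R.from_quat([q[1],q[2],q[3],q[0]])
def ray(c,uv,fish=False):
    x=(uv[0]-c["cx"])/c["fx"]; y=(uv[1]-c["cy"])/c["fy"]
    if fish:
        r=np.hypot(x,y); s=np.sin(r)/r if r>1e-9 else 1; d=np.array([x*s,-y*s,-np.cos(r)])
    else: d=np.array([x,-y,-1.])
    return rot(c["orientation"]).apply(d/np.linalg.norm(d))
def proj(c,p,fish=False):
    d=rot(c["orientation"]).inv().apply(np.asarray(p)-c["eye"]); x,y,z=d[0],-d[1],-d[2]
    if fish:
        r=np.hypot(x,y); t=np.arctan2(r,z); k=t/r
    else: k=1/z
    return np.array([c["cx"]+c["fx"]*x*k, c["cy"]+c["fy"]*y*k])
def onz(c,uv,z,fish=False):
    d=ray(c,uv,fish); return c["eye"]+d*(z-c["eye"][2])/d[2]
def tri(rs): # list of (cam,uv,fish)
    A=np.zeros((3,3));b=np.zeros(3)
    for c,uv,f in rs:
        d=ray(c,uv,f);M=np.eye(3)-np.outer(d,d);A+=M;b+=M@c["eye"]
    return np.linalg.solve(A,b)
HS={"blue":((110,120,60),(130,255,255)),"green":((50,120,50),(75,255,255)),"orange":((10,180,150),(22,255,255)),"red":((0,180,100),(6,255,255)),"white":((0,0,170),(180,60,255))}
def blobs(img,col,box=None,amin=15):
    hsv=cv2.cvtColor(img,cv2.COLOR_RGB2HSV);m=cv2.inRange(hsv,*map(np.array,HS[col]))
    if box is not None:
        k=np.zeros_like(m);k[box[1]:box[3],box[0]:box[2]]=1;m=m*k
    n,l,s,ct=cv2.connectedComponentsWithStats(m)
    out=[]
    for i in range(1,n):
        if s[i,4]>=amin:
            ys,xs=np.where(l==i);out.append((s[i,4],ct[i].round(1),cv2.boxPoints(cv2.minAreaRect(np.c_[xs,ys].astype(np.float32))).round(1)))
    return out
E
python3 - <<'E'
from h import *
t=pickle.load(open("pics/top0.pkl","rb"));s=pickle.load(open("pics/side0.pkl","rb"))
for nm,c,bx in(("top",t,(80,100,370,215)),("side",s,(95,140,305,290))):
    for col in("blue","green","orange","red"):
        for b in blobs(c["color"],col,bx): print(nm,col,b[0],b[1],b[2].tolist())
a=cv2.resize(t["color"][110:215,80:210],None,fx=4,fy=4,interpolation=2)
b=cv2.resize(t["color"][95:175,250:380],None,fx=4,fy=2.2,interpolation=2)
cv2.imwrite("pics/crop1.png",np.vstack([a,b])[...,::-1])
E
```

```text
top blue 113 [302.8 134.5] [[298.3999938964844, 143.10000610351562], [301.1000061035156, 125.0999984741211], [307.20001220703125, 126.0], [304.3999938964844, 144.10000610351562]]
top blue 118 [343.4 142.6] [[338.79998779296875, 151.10000610351562], [342.1000061035156, 132.6999969482422], [348.20001220703125, 133.6999969482422], [345.0, 152.1999969482422]]
top blue 147 [160.3 176.6] [[153.6999969482422, 168.10000610351562], [160.89999389648438, 165.89999389648438], [166.8000030517578, 185.10000610351562], [159.60000610351562, 187.3000030517578]]
top blue 144 [138.4 182.5] [[131.6999969482422, 174.10000610351562], [138.89999389648438, 171.6999969482422], [145.1999969482422, 190.60000610351562], [138.0, 193.0]]
top green 127 [182.3 171.3] [[176.6999969482422, 162.8000030517578], [183.3000030517578, 161.1999969482422], [187.89999389648438, 179.8000030517578], [181.39999389648438, 181.39999389648438]]
top green 133 [116.1 188. ] [[109.5999984741211, 179.8000030517578], [116.5, 177.5], [122.69999694824219, 196.10000610351562], [115.80000305175781, 198.39999389648438]]
top orange 573 [146.2
[... 1132 characters left out ...]
5, 217.5]]
side green 213 [150.  246.9] [[139.0, 243.0], [146.0, 236.0], [161.5, 251.5], [154.5, 258.5]]
side orange 305 [164.8 211.9] [[116.30000305175781, 235.0], [192.8000030517578, 177.39999389648438], [202.5, 190.3000030517578], [126.0, 248.0]]
side red 31 [280.6 150. ] [[276.0, 148.0], [284.0, 148.0], [284.0, 152.0], [276.0, 152.0]]
side red 183 [263.4 158.4] [[250.60000610351562, 157.8000030517578], [271.0, 151.0], [274.20001220703125, 160.60000610351562], [253.8000030517578, 167.39999389648438]]
side red 246 [235.3 168.2] [[221.1999969482422, 167.60000610351562], [244.89999389648438, 159.6999969482422], [248.3000030517578, 169.89999389648438], [224.60000610351562, 177.8000030517578]]
```

View pics/crop1.png

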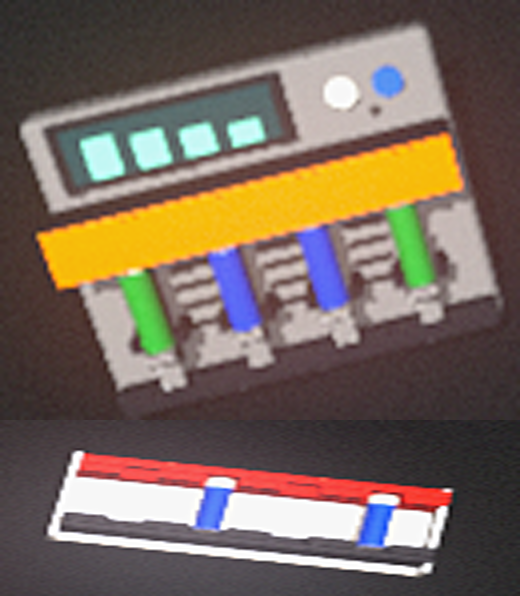

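The crop shows the charger bays from left to right as green, blue, blue, green. In the tray the spares lie with white bands at the red rail. The leftmost pocket (y=63) and the third (y=-21) are empty.

Run:
```python
from h import *
t=pickle.load(open("pics/top0.pkl","rb"));s=pickle.load(open("pics/side0.pkl","rb"))
P=[]
for n,a,b in(("gL",(116.1,188),(150,246.9)),("bL",(138.4,182.5),(167.2,232.9)),("bR",(160.3,176.6),(182.5,219.9)),("gR",(182.3,171.3),(196.9,207.7)),("sp1",(302.8,134.5),(253.8,166.9)),("sp2",(343.4,142.6),(280.2,157.8))):
    p=tri([(t,a,0),(s,b,0)]);P.append(p);print(n,p.round(4),np.linalg.norm(proj(t,p)-a).round(2))
d=P[0]-P[3];print("charger y",np.linalg.norm(d),np.degrees(np.arctan2(d[1],d[0])))
# cell axis from top ends for yaw
for e0,e1 in (((138.4,182.5),(160.3,176.6)),):pass
# lip corners top/side: near-left,near-right,far-right,far-left
L=[((92.4,182.4),(126,248)),((195.2,156.7),(202.5,190.3)),((191.6,142.4),(192.8,177.4)),((88.8,168.1),(116.3,235))]
for a,b in L: print("lip",tri([(t,a,0),(s,b,0)]).round(4))
for n,uv in(("sp1",(302.8,134.5)),("sp2",(343.4,142.6))): print(n,onz(t,uv,.0345).round(4))
```

```text
gL [0.5143 0.2282 0.0711] 0.24
bL [0.5238 0.1873 0.0704] 0.29
bR [0.5339 0.1466 0.0701] 0.27
gR [0.5429 0.1053 0.0711] 0.32
sp1 [ 0.6192 -0.1331  0.0307] 0.03
sp2 [ 0.6004 -0.2145  0.0314] 0.04
charger y 0.12620233640000392 103.13077120853235
lip [0.5223 0.2651 0.089 ]
lip [0.564  0.0767 0.0884]
lip [0.5857 0.0808 0.1113]
lip [0.5457 0.2665 0.1033]
sp1 [ 0.6182 -0.1324  0.0345]
sp2 [ 0.5997 -0.2136  0.0345]
```

View pics/wrist0.png

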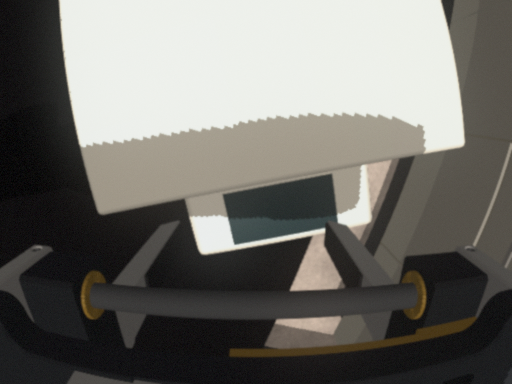

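```bash
cat >> h.py <<'E'
def frame(yaw,pitch): # tool x along yaw raised by pitch, tool z down/forward
    c,s=np.cos(yaw),np.sin(yaw);x=np.array([c*np.cos(pitch),s*np.cos(pitch),np.sin(pitch)])
    y=np.array([s,-c,0]);return R.from_matrix(np.c_[x,y,np.cross(x,y)])
def go(p,Rt,o=None,p0=None,R0=None):
    if o is None:
        from workcell import sensors;o=sensors.get_obs()
    R0=rot(o["tcp_rot"]) if R0 is None else R0;p0=o["eef_pos"] if p0 is None else p0
    print("dpos",(R0.inv().apply(np.array(p)-p0)/.03).round(3).tolist(),"dr",np.degrees((R0.inv()*Rt).as_rotvec()).round(2).tolist())
E
python3 - <<'E'
from h import *
s=pickle.load(open("pics/side0.pkl","rb"));t=pickle.load(open("pics/top0.pkl","rb"))
# glass box near-top corner: top (466,244)
for z in (0,.1,.2,.3): print(z,onz(t,(466,244),z).round(3),onz(t,(511,213),z).round(3),onz(t,(511,330),z).round(3),onz(s,(393,150),z).round(3),onz(s,(408,55),z).round(3))
o=pickle.loads(pickle.dumps(None))
cy=np.radians(13.1)
F=frame(cy,np.radians(30))
pc=np.array([.529,.167,.066])
tgt=pc+F.apply([0,0,-.12+.008]) # view pose 120mm above grasp
print(tgt)
from workcell import sensors
o=sensors.get_obs();p=o["eef_pos"].copy()
go(tgt,F,o); go(p+[0,0,.25],F,o); go([.35,-.3,.45],F,o)
E
```

```text
0 [ 0.39  -0.463 -0.   ] [ 0.451 -0.564  0.   ] [ 0.217 -0.538  0.   ] [ 0.426 -0.522  0.   ] [ 0.887 -1.687  0.   ]
0.1 [ 0.391 -0.408  0.1  ] [ 0.445 -0.498  0.1  ] [ 0.238 -0.475  0.1  ] [ 0.356 -0.324  0.1  ] [ 0.72  -1.244  0.1  ]
0.2 [ 0.392 -0.354  0.2  ] [ 0.439 -0.431  0.2  ] [ 0.259 -0.411  0.2  ] [ 0.286 -0.126  0.2  ] [ 0.552 -0.8    0.2  ]
0.3 [ 0.393 -0.299  0.3  ] [ 0.433 -0.365  0.3  ] [ 0.28  -0.347  0.3  ] [0.215 0.072 0.3  ] [ 0.385 -0.357  0.3  ]
[0.47445735 0.15430753 0.16299485]
dpos [16.631, -22.615, 0.508] dr [-1.23, 29.99, 4.36]
dpos [-0.001, -0.008, -8.333] dr [-1.23, 29.99, 4.36]
dpos [8.102, -9.44, -9.071] dr [-1.23, 29.99, 4.36]
```

The wrist picture shows the tall white chamber filling the top of the frame and the fingers at the bottom. I'll rise above it before crossing.

Emit:
servo_tool(delta_pos=[[0,0,-2],[0,0,-4],[0,0,-6],[0,0,-8],[1.3,-1.5,-8.3],[2.6,-3,-8.3],[3.9,-4.6,-8.3],[5.2,-6.1,-8.3],[6.6,-7.7,-8.3],[8,-9.3,-8.3]], dr=[[0,0,0],[0,0,0],[0,0,0],[0,0,0],[0,0,0],[0,0,0],[0,0,0],[0,0,0],[0,0,0],[0,0,0]], fingers=[94,94,94,94,94,94,94,94,94,94])

```text
clock: 1.4
eef_pos: [0.3477, -0.3053, 0.4272]
tcp_rot: [0.0, 0.988, 0.153, -0.0]
ft_force: [0.6, -0.8, 0.0]
grip_width: 0.0942
grip_force: 0.0
```

Run:
```python
from h import *
from workcell import sensors
o=sensors.get_obs();print(o["clock"],o["eef_pos"],o["q"])
go([.4745,.1543,.163],frame(np.radians(13.1),np.radians(30)),o)
```

```text
1.4 [ 0.34768446 -0.30529721  0.42716345] [ 0.75300743 -0.05447712 -0.16113668  1.66122432 -0.00855409  1.53399358
 -0.67164503]
dpos [8.656, -13.331, 8.802] dr [-1.16, 29.99, 4.38]
```

Emit:
servo_tool(delta_pos=[[1,-1.7,0.4],[2,-3.4,0.8],[3,-5,1.3],[4,-6.5,2.3],[5,-8,3.4],[6,-9.4,4.6],[7,-10.8,5.8],[7.8,-12.0,7],[8.4,-13,8],[8.65,-13.33,8.8]], dr=[[0,3,0.4],[0,6,0.8],[-0.2,9,1.2],[-0.4,12,1.6],[-0.6,15,2],[-0.8,18,2.4],[-1,21,3],[-1.1,24,3.5],[-1.1,27,4],[-1.16,30,4.38]], fingers=[30,30,30,30,30,30,30,30,30,30])

```text
clock: 2.65
eef_pos: [0.4735, 0.1549, 0.1626]
tcp_rot: [-0.031, 0.959, 0.112, 0.258]
ft_force: [1.3, -1.6, -0.6]
grip_width: 0.03
grip_force: 0.0
```

Run:
```python
from h import *
from workcell import sensors,camera
c=camera("wrist");o=sensors.get_obs();print(o["clock"],o["eef_pos"],o["tcp_rot"],o["joint_vel"].round(3))
pickle.dump(c,open("pics/w1.pkl","wb"));cv2.imwrite("pics/w1.png",c["color"][...,::-1])
print(c["eye"],c["orientation"])
for col in("blue","green","orange"):
    for b in blobs(c["color"],col,None,60): print(col,b[0],b[1],b[2].tolist())
```

```text
2.7 [0.47133274 0.15532442 0.15961273] [-0.03127836  0.95924804  0.1121097   0.25748062] [-0.059 -0.039  0.184 -0.061 -0.18   0.222  0.258]
[0.43311887 0.14371599 0.37785691] [ 0.7771448   0.1061984  -0.08260176 -0.61477216]
blue 117 [446.2  73.2] [[434.70001220703125, 74.30000305175781], [442.1000061035156, 62.79999923706055], [456.6000061035156, 72.0], [449.20001220703125, 83.5999984741211]]
blue 437 [236.4 185.8] [[230.0, 168.0], [243.0, 168.0], [243.0, 203.0], [230.0, 203.0]]
blue 426 [275.4 186. ] [[269.0, 168.0], [281.0, 168.0], [281.0, 203.0], [269.0, 203.0]]
blue 166 [464.6 182.3] [[459.20001220703125, 193.3000030517578], [462.5, 170.60000610351562], [470.29998779296875, 171.8000030517578], [467.1000061035156, 194.39999389648438]]
blue 152 [500.9 205.5] [[496.5, 216.60000610351562], [498.1000061035156, 194.60000610351562], [505.29998779296875, 195.1999969482422], [503.79998779296875, 217.10000610351562]]
green 7047 [ 54.9 163.1] [[-4.199999809265137, 213.3000030517578], [0.10000000149011612, 114.5], [105.0999984741211, 119.0], [100.80000305175781, 217.89999389648438]]
green 403 [198.3 185.7] [[191.8000030517578, 168.0], [204.0, 167.60000610351562], [205.3000030517578, 202.0], [193.10000610351562, 202.39999389648438]]
green 405 [313.2 186.5] [[307.0, 169.0], [319.0, 169.0], [319.0, 203.0], [307.0, 203.0]]
orange 4603 [256.1 152.5] [[165.89999389648438, 166.0], [166.0, 139.10000610351562], [346.1000061035156, 140.1999969482422], [345.8999938964844, 167.0]]
```

View pics/w1.png

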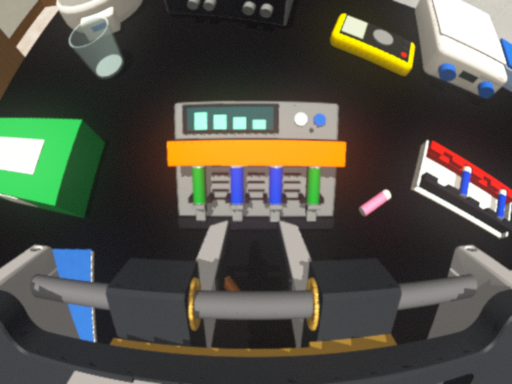

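The wrist picture shows the cells upright in the image. The blue ones are at (236,186) and (275,186), the lip is at rows 140–166, and the lower sleeve ends are at row 203.

Run:
```python
from h import *
t=pickle.load(open("pics/top0.pkl","rb"));s=pickle.load(open("pics/side0.pkl","rb"));w=pickle.load(open("pics/w1.pkl","rb"))
P={}
for n,a,b,c in(("gL",(116.1,188),(150,246.9),(198.3,185.7)),("bL",(138.4,182.5),(167.2,232.9),(236.4,185.8)),("bR",(160.3,176.6),(182.5,219.9),(275.4,186)),("gR",(182.3,171.3),(196.9,207.7),(313.2,186.5))):
    P[n]=tri([(t,a,0),(s,b,0),(w,c,1)]);print(n,P[n].round(4),tri([(s,b,0),(w,c,1)]).round(4))
d=P["gL"]-P["gR"];yaw=np.arctan2(-d[0],d[1]);print("yaw",np.degrees(yaw),np.linalg.norm(d),d[2])
F=frame(yaw,np.pi/6);n=-F.apply([0,0,1]);m=np.mean(list(P.values()),0);print("mean",m)
def onp(c,uv,f):
    r=ray(c,uv,f);return c["eye"]+r*((m-c["eye"])@n)/(r@n)
# in-plane coords along slope (x), row (-toolY), relative to m
def loc(p): q=F.inv().apply(p-m)*1000;return q.round(1)
for k,cx,r0,r1 in(("gL",198.3,167.5,202.5),("bL",236.5,167.5,203.5),("bR",275,167.5,203.5),("gR",313,168.5,203.5)):
    print(k,"up",loc(onp(w,(cx,r0),1)),"low",loc(onp(w,(cx,r1),1)))
for k,a in(("bL",[(141.6,191.8),(135.3,172.9)]),("bR",[(163.2,186.2),(157.3,167)])): print(k,"top low/up",[loc(onp(t,u,0)) for u in a])
for k,a in(("lipL",(166,166.5)),("lipR",(346,167))): print(k,loc(onp(w,a,1)))
```

```text
gL [0.5138 0.2272 0.0702] [0.514  0.2268 0.0698]
bL [0.5233 0.1863 0.0698] [0.5235 0.1858 0.0692]
bR [0.5332 0.1453 0.0698] [0.5333 0.1447 0.0692]
gR [0.5419 0.1043 0.0712] [0.5417 0.104  0.0711]
yaw 12.871116463352083 0.12605776713469602 -0.0009979219471710071
mean [0.52805454 0.16577782 0.07026926]
gL up [ 18.1 -60.8  -0. ] low [-21.4 -62.2   0. ]
bL up [ 18.1 -19.1  -0. ] low [-22.1 -19.4   0. ]
bR up [18.4 22.2  0. ] low [-21.8  23.1   0. ]
gR up [17.9 63.8 -0. ] low [-21.6  65.9  -0. ]
bL top low/up [array([-19.3, -21.5,  -0. ]), array([ 19.8, -21.4,  -0. ])]
bR top low/up [array([-18.9,  20.2,  -0. ]), array([20.6, 20.4, -0. ])]
lipL [ 19.6 -97.5  -0. ]
lipR [ 20.5 101.4   0. ]
```

```bash
cat >> h.py <<'E'
YAW=np.radians(12.95);F=frame(YAW,np.pi/6);M=np.array([.52805,.16578,.07027]);NRM=-F.apply([0,0,1])
C=M-.0043*NRM
E
python3 - <<'E'
from h import *
w=pickle.load(open("pics/w1.pkl","rb"))
from workcell import sensors
o=sensors.get_obs();print(o["eef_pos"],o["clock"])
Fc=frame(np.radians(13.1),np.pi/6)
print("eye in tool (cmd pose)",Fc.inv().apply(w["eye"]-[.4745,.1543,.163]),"(meas@2.65)",Fc.inv().apply(w["eye"]-[.4735,.1549,.1626]))
w0=pickle.load(open("pics/wrist0.pkl","rb"));R0=rot(np.array([-6.37354395e-04,9.88263645e-01,1.52756465e-01,-1.54369988e-04]))
print("eye in tool t0",R0.inv().apply(w0["eye"]-np.array([.20366855,-.64304019,.17747552])))
p=C+F.apply([0,-.0205,-.040+.008]);print(C,p)
go(p,F,None,np.array([.4745,.1543,.163]),Fc)
E
```

```text
[0.47133274 0.15532442 0.15961273] 2.7
eye in tool (cmd pose) [ 0.07044648  0.00092949 -0.2074231 ] (meas@2.65) [ 0.0713722   0.00174052 -0.20735052]
eye in tool t0 [ 0.07160507  0.00111378 -0.20642857]
[0.53014532 0.16626182 0.06654609] [0.5099582  0.18265481 0.0942589 ]
dpos [0.037, -0.653, 2.667] dr [-0.07, 0.0, 0.13]
```

Emit:
servo_tool(delta_pos=[[0.04,-0.65,1.3],[0.04,-0.65,2.3],[0.04,-0.65,2.67],[0.04,-0.65,2.67],[0.04,-0.65,2.67]], dr=[[-0.07,0,0.13],[-0.07,0,0.13],[-0.07,0,0.13],[-0.07,0,0.13],[-0.07,0,0.13]], fingers=[30,30,30,30,30])

```text
clock: 3.32
eef_pos: [0.4945, 0.1577, 0.1329]
tcp_rot: [-0.039, 0.961, 0.098, 0.254]
ft_force: [0.1, -0.5, -0.4]
grip_width: 0.0299
grip_force: 0.0
```

```bash
cat > look.py <<'E'
import sys
from h import *
from workcell import sensors,camera
o=sensors.get_obs();c=camera("wrist");n=sys.argv[1]
print(o["clock"],o["eef_pos"].round(4),o["ft_force"].round(1),abs(o["joint_vel"]).max().round(3),"grip",o["grip_width"],o["grip_force"])
print("tool err x y z mm, rot deg:",(F.inv().apply(o["eef_pos"]-C)*1000).round(2),np.degrees((F.inv()*rot(o["tcp_rot"])).as_rotvec()).round(2))
pickle.dump((c,o),open(f"pics/{n}.pkl","wb"));cv2.imwrite(f"pics/{n}.png",c["color"][...,::-1])
for col in("blue","green","orange"):
    for b in blobs(c["color"],col,(100,90,400,300),60): print(col,b[0],b[1],b[2].tolist())
E
python3 look.py w2; python3 -c "
from h import *
i=cv2.imread('pics/w2.png')[120:300,140:400];cv2.imwrite('pics/w2c.png',cv2.resize(i,None,fx=3,fy=3))"
```

```text
3.325 [0.4945 0.1577 0.1329] [ 0.1 -0.5 -0.4] 1.318 grip 0.029877005585442918 0.0
tool err x y z mm, rot deg: [  1.43   0.35 -75.8 ] [ 0.83 -0.19  1.48]
blue 558 [276.6 196.7] [[270.0, 177.0], [284.0, 177.0], [284.0, 216.0], [270.0, 216.0]]
blue 551 [233.2 197.6] [[224.5, 178.3000030517578], [239.1999969482422, 177.5], [241.10000610351562, 216.8000030517578], [226.39999389648438, 217.5]]
green 508 [319.  195.9] [[311.6000061035156, 214.8000030517578], [312.79998779296875, 175.60000610351562], [326.20001220703125, 176.0], [324.8999938964844, 215.3000030517578]]
green 475 [190.6 199. ] [[182.8000030517578, 179.10000610351562], [196.6999969482422, 178.1999969482422], [199.3000030517578, 216.8000030517578], [185.39999389648438, 217.6999969482422]]
orange 5876 [254.4 159.8] [[152.6999969482422, 147.39999389648438], [354.8999938964844, 142.1999969482422], [355.70001220703125, 172.89999389648438], [153.5, 178.1999969482422]]
```

View pics/w2c.png

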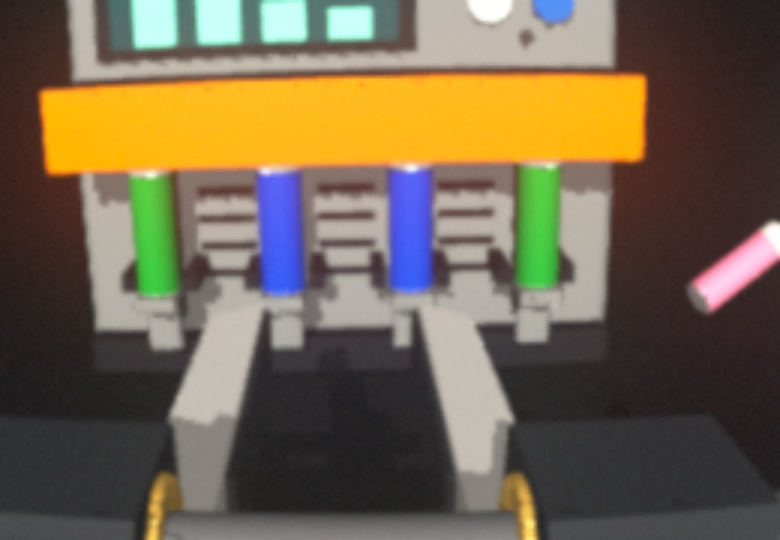

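The crop shows white bands just below the lip, with the fingers straddling the left blue cell's lower end. The arm is still slewing, so I'll check the joints.

Run:
```python
from workcell import sensors
import pickle
o=sensors.get_obs();print(o["clock"],o["q"].round(3),o["joint_vel"].round(2),o["eef_pos"])
for n in("w2",):print(pickle.load(open(f"pics/{n}.pkl","rb"))[1]["q"].round(3))
```

```text
3.375 [-0.008  0.003 -0.523  2.403  0.534  0.269 -2.379] [ 0.16 -0.02 -0.19 -0.   -0.09  0.01  0.1 ] [0.49426587 0.15886443 0.13209208]
[ 3.000e-03  1.000e-03 -5.320e-01  2.402e+00  5.310e-01  2.690e-01
 -2.375e+00]
```

Emit:
servo_tool(delta_pos=[[0,0,0],[0,0,0],[0,0,0]], dr=[[0,0,0],[0,0,0],[0,0,0]], fingers=[30,30,30])

```text
clock: 3.75
eef_pos: [0.4941, 0.158, 0.133]
tcp_rot: [-0.04, 0.961, 0.098, 0.255]
ft_force: [0.8, -0.7, -0.4]
grip_width: 0.0301
grip_force: 0.0
```

```bash
python3 look.py w3
python3 - <<'E'
from workcell import sensors
o=sensors.get_obs();print(o["clock"],o["q"].round(3),o["joint_vel"].round(2),o["eef_pos"])
E
```

```text
3.75 [0.4941 0.158  0.133 ] [ 0.8 -0.7 -0.4] 0.009 grip 0.030089761514924228 0.0
tool err x y z mm, rot deg: [ 1.190e+00 -7.000e-02 -7.608e+01] [ 0.89 -0.14  1.49]
blue 539 [277.  196.6] [[270.0, 177.0], [284.0, 177.0], [284.0, 216.0], [270.0, 216.0]]
blue 553 [233.7 197.5] [[225.89999389648438, 178.0], [240.1999969482422, 177.60000610351562], [241.39999389648438, 216.89999389648438], [227.10000610351562, 217.3000030517578]]
green 503 [319.6 195.6] [[312.0, 176.0], [326.0, 176.0], [326.0, 214.0], [312.0, 214.0]]
green 478 [191.2 198.8] [[183.5, 179.0], [196.89999389648438, 178.10000610351562], [199.60000610351562, 216.8000030517578], [186.1999969482422, 217.6999969482422]]
orange 5875 [255.  159.6] [[153.6999969482422, 146.60000610351562], [354.8999938964844, 142.3000030517578], [355.6000061035156, 172.89999389648438], [154.3000030517578, 177.1999969482422]]
3.8 [ 1.400e-02  1.000e-03 -5.420e-01  2.403e+00  5.300e-01  2.680e-01
 -2.375e+00] [-0.01  0.    0.01  0.    0.   -0.   -0.01] [0.49408591 0.15805844 0.13298265]
```

Run:
```python
from h import *
p=C+F.apply([0,-.0205,-.040+.008])
go(p,F)
```

```text
dpos [-0.054, -0.656, 1.478] dr [-0.89, 0.14, -1.5]
```

Emit:
servo_tool(delta_pos=[[0,-0.2,0.4],[0,-0.4,0.8],[-0.05,-0.65,1.2],[-0.05,-0.65,1.48],[-0.05,-0.65,1.48],[-0.05,-0.65,1.48]], dr=[[-0.3,0,-0.5],[-0.6,0,-1],[-0.9,0.1,-1.5],[-0.9,0.1,-1.5],[-0.9,0.1,-1.5],[-0.9,0.1,-1.5]], fingers=[30,30,30,30,30,30])

```text
clock: 4.55
eef_pos: [0.5081, 0.1782, 0.0958]
tcp_rot: [-0.03, 0.961, 0.108, 0.253]
ft_force: [1.2, 0.2, 0.2]
grip_width: 0.0299
grip_force: 0.0
```

```bash
python3 look.py w4
python3 - <<'E'
from workcell import sensors
o=sensors.get_obs();print(o["clock"],o["q"].round(3),o["joint_vel"].round(2),o["eef_pos"])
E
```

```text
4.55 [0.5081 0.1782 0.0958] [1.2 0.2 0.2] 1.347 grip 0.02991732362070581 0.0
tool err x y z mm, rot deg: [ -1.66 -16.62 -34.74] [ 0.15 -0.53  0.14]
blue 749 [249.2 206.4] [[241.0, 229.0], [241.0, 183.0], [257.0, 183.0], [257.0, 229.0]]
blue 693 [299.5 205.3] [[290.6000061035156, 228.8000030517578], [291.8999938964844, 183.60000610351562], [308.1000061035156, 184.0], [306.79998779296875, 229.1999969482422]]
green 646 [198.8 207.9] [[190.6999969482422, 184.0], [206.89999389648438, 183.5], [208.3000030517578, 228.8000030517578], [192.10000610351562, 229.3000030517578]]
green 598 [347.  206.8] [[337.29998779296875, 226.8000030517578], [340.20001220703125, 183.10000610351562], [355.70001220703125, 184.10000610351562], [352.70001220703125, 227.8000030517578]]
orange 1282 [282.3 162.9] [[155.89999389648438, 181.0], [156.0, 145.3000030517578], [390.1000061035156, 146.39999389648438], [389.8999938964844, 182.0]]
4.6 [-0.72   0.087  0.142  2.428  0.848  0.209 -2.723] [ 0.15 -0.01 -0.2  -0.01  0.    0.02  0.01] [0.5078419  0.17937016 0.09556315]
```

At 30° of tilt, joints 4, 6 and 7 crowd their limits. The tilt about the closing axis is free when gripping a cylinder, so I'll use 15° of tool tilt instead.

```bash
cat >> h.py <<'E'
G=frame(YAW,np.radians(15));BL=C+F.apply([0,-.0205,0]);BR=C+F.apply([0,.0215,0])
E
python3 - <<'E'
from h import *
go(BL+G.apply([0,0,-.062]),G)
E
```

```text
dpos [0.586, -0.094, -0.85] dr [-0.2, -14.47, -0.01]
```

Emit:
servo_tool(delta_pos=[[0.2,0,-0.4],[0.4,-0.05,-0.8],[0.58,-0.09,-0.85],[0.58,-0.09,-0.85],[0.58,-0.09,-0.85],[0.58,-0.09,-0.85]], dr=[[0,-4,0],[-0.1,-8,0],[-0.2,-12,0],[-0.2,-14.5,0],[-0.2,-14.5,0],[-0.2,-14.5,0]], fingers=[30,30,30,30,30,30])

```text
clock: 5.35
eef_pos: [0.5092, 0.1815, 0.1262]
tcp_rot: [-0.015, 0.985, 0.111, 0.129]
ft_force: [-0.2, 0.8, -0.3]
grip_width: 0.0302
grip_force: 0.0
```

```bash
sed -i 's/print("tool err.*/print("G-frame rel C mm, rot deg:",(G.inv().apply(o["eef_pos"]-C)*1000).round(2),np.degrees((G.inv()*rot(o["tcp_rot"])).as_rotvec()).round(2),"q",o["q"].round(2))/' look.py; python3 look.py w5; python3 -c "
from h import *
go(BL+G.apply([0,0,-.032]),G)"
```

```text
5.35 [0.5092 0.1815 0.1262] [-0.2  0.8 -0.3] 0.018 grip 0.030167209215505676 0.0
G-frame rel C mm, rot deg: [ -0.97 -19.51 -61.98] [-0.01 -0.03  0.07] q [-0.51  0.12 -0.01  2.18  0.13  0.59 -1.96]
blue 519 [252.6 200.7] [[245.0, 183.0], [260.0, 183.0], [260.0, 219.0], [245.0, 219.0]]
blue 516 [297.6 200.4] [[289.20001220703125, 218.60000610351562], [291.5, 182.1999969482422], [306.29998779296875, 183.10000610351562], [304.0, 219.60000610351562]]
green 446 [207.  201.4] [[196.89999389648438, 184.60000610351562], [210.3000030517578, 182.1999969482422], [216.60000610351562, 218.0], [203.1999969482422, 220.39999389648438]]
green 415 [341.1 200.8] [[330.8999938964844, 216.1999969482422], [339.6000061035156, 181.60000610351562], [352.1000061035156, 184.8000030517578], [343.3999938964844, 219.39999389648438]]
orange 2177 [282.3 165.6] [[165.0, 183.0], [165.0, 152.0], [385.0, 152.0], [385.0, 183.0]]
dpos [0.035, -0.027, 1.001] dr [0.01, 0.03, -0.04]
```

Emit:
servo_tool(delta_pos=[[0,0,0.5],[0.03,-0.02,0.9],[0.03,-0.02,0.9],[0.03,-0.02,0.9]], dr=[[0,0,0],[0,0,0],[0,0,0],[0,0,0]], fingers=[30,30,30,30])

```text
clock: 5.9
eef_pos: [0.517, 0.1847, 0.1005]
tcp_rot: [-0.015, 0.985, 0.112, 0.129]
ft_force: [-0.6, -0.0, -0.9]
grip_width: 0.0304
grip_force: 0.0
```

```bash
python3 look.py w6; python3 -c "
from h import *
i=cv2.imread('pics/w6.png')[160:310,165:345];cv2.imwrite('pics/w6c.png',cv2.resize(i,None,fx=4,fy=4))"
```

```text
5.9 [0.517  0.1847 0.1005] [-0.6 -0.  -0.9] 0.011 grip 0.030367838609509437 0.0
G-frame rel C mm, rot deg: [  0.44 -20.89 -35.03] [ 0.01 -0.06  0.  ] q [-0.51  0.17  0.    2.19  0.14  0.54 -1.97]
blue 607 [254.2 211.3] [[246.0, 193.0], [262.0, 193.0], [262.0, 231.0], [246.0, 231.0]]
blue 569 [304.  210.8] [[293.79998779296875, 230.39999389648438], [297.29998779296875, 191.60000610351562], [313.3999938964844, 193.0], [309.79998779296875, 231.89999389648438]]
green 438 [203.2 210.7] [[195.0, 193.1999969482422], [209.0, 191.8000030517578], [212.8000030517578, 230.3000030517578], [198.89999389648438, 231.6999969482422]]
green 407 [351.4 210.4] [[340.3999938964844, 228.60000610351562], [348.70001220703125, 190.5], [361.29998779296875, 193.3000030517578], [353.1000061035156, 231.3000030517578]]
orange 1475 [281.7 170.7] [[157.0, 158.0], [399.0, 158.0], [399.0, 192.0], [157.0, 192.0]]
```

View pics/w6c.png

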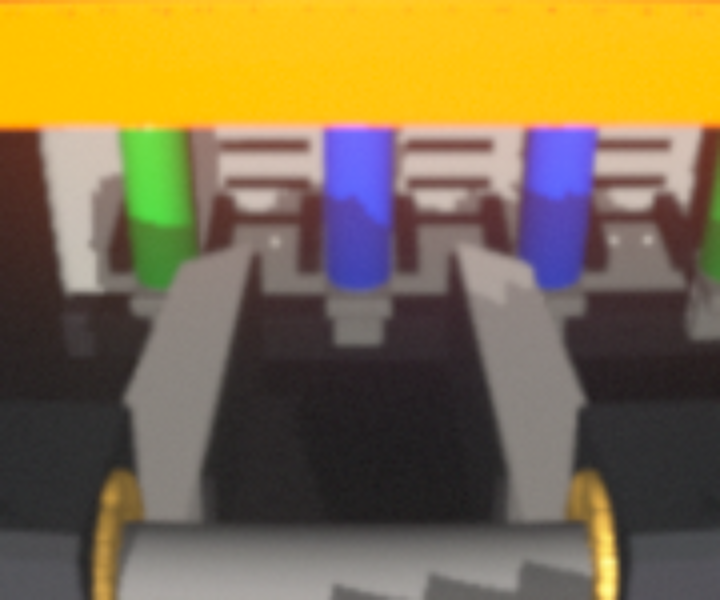

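The fingers' midline is at about crop x=356 and the left blue cell at 358.5, an offset of about 0.4 mm in +y. I'll descend and close.

Emit:
servo_tool(delta_pos=[[-0.01,0.013,0.4],[-0.01,0.013,0.8],[-0.01,0.013,1.1],[-0.01,0.013,1.4],[-0.01,0.013,1.4],[-0.01,0.013,1.4]], dr=[[0,0,0],[0,0,0],[0,0,0],[0,0,0],[0,0,0],[0,0,0]], fingers=[30,30,30,30,30,30], newtons=25)

```text
clock: 6.7
eef_pos: [0.5276, 0.1866, 0.0602]
tcp_rot: [-0.015, 0.985, 0.112, 0.129]
ft_force: [0.4, -0.1, 0.1]
grip_width: 0.0298
grip_force: 0.0
```

Emit:
servo_tool(delta_pos=[[0,0,0],[0,0,0],[0,0,0],[0,0,0]], dr=[[0,0,0],[0,0,0],[0,0,0],[0,0,0]], fingers=[16,10,10,10], newtons=25)

```text
clock: 7.2
eef_pos: [0.5276, 0.1866, 0.0601]
tcp_rot: [-0.015, 0.985, 0.112, 0.129]
ft_force: [-0.4, -0.3, -0.9]
grip_width: 0.01
grip_force: 0.0
```

```bash
python3 -c "
from h import *
from workcell import sensors
o=sensors.get_obs();print(o['ft_force'],o['torque'],G.inv().apply(o['ft_force']),(G.inv().apply(o['eef_pos']-C)*1000).round(2))
print('push 1mm along -slope in tool units',(G.inv().apply(-F.apply([1,0,0]))/30).round(4),'lift 1mm',(G.inv().apply(NRM)/30).round(4))"
```

```text
[-0.41165691 -0.30286959 -0.86067607] [-0.07204779  0.25000211  0.00158657] [-0.67583663  0.20291382  0.70994755] [  0.34 -20.38   6.72]
push 1mm along -slope in tool units [-0.0322 -0.      0.0086] lift 1mm [-0.0086 -0.     -0.0322]
```

```bash
python3 look.py w7
python3 - <<'E'
from h import *
from workcell import camera
i=cv2.imread('pics/w7.png')[170:290,185:325]
c=camera("side");pickle.dump(c,open("pics/side1.pkl","wb"))
s=c["color"][190:270,100:240][...,::-1]
a=cv2.resize(i,(560,480),interpolation=2)
cv2.imwrite('pics/w7c.png',cv2.resize(np.hstack([cv2.resize(i,(400,343)),cv2.resize(s,(400,343))]),None,fx=1,fy=1))
E
```

```text
7.2 [0.5276 0.1866 0.0601] [-0.4 -0.3 -0.9] 0.001 grip 0.010020703106554842 0.0
G-frame rel C mm, rot deg: [  0.34 -20.38   6.72] [ 0.01 -0.03  0.03] q [-0.51  0.26  0.01  2.2   0.16  0.44 -1.99]
blue 689 [253.4 229.7] [[244.0, 208.0], [263.0, 208.0], [263.0, 253.0], [244.0, 253.0]]
blue 744 [312.8 230. ] [[299.8999938964844, 250.8000030517578], [306.5, 205.60000610351562], [324.70001220703125, 208.3000030517578], [318.1000061035156, 253.5]]
green 198 [191.3 216.7] [[184.0, 209.0], [199.0, 209.0], [199.0, 224.0], [184.0, 224.0]]
green 113 [370.8 214.1] [[363.6000061035156, 219.8000030517578], [371.20001220703125, 204.60000610351562], [379.20001220703125, 208.60000610351562], [371.6000061035156, 223.8000030517578]]
green 234 [196.3 244.1] [[189.0, 252.0], [189.0, 235.0], [206.0, 235.0], [206.0, 252.0]]
green 163 [364.5 243.1] [[355.0, 246.0], [368.0, 233.0], [376.0, 241.0], [363.0, 254.0]]
orange 961 [252.5 172.8] [[134.89999389648438, 168.10000610351562], [398.79998779296875, 162.10000610351562], [399.70001220703125, 201.60000610351562], [135.8000030517578, 207.60000610351562]]
orange 331 [267.8 205.5] [[173.0, 208.0], [173.0, 205.0], [369.0, 205.0], [369.0, 208.0]]
```

View pics/w7c.png

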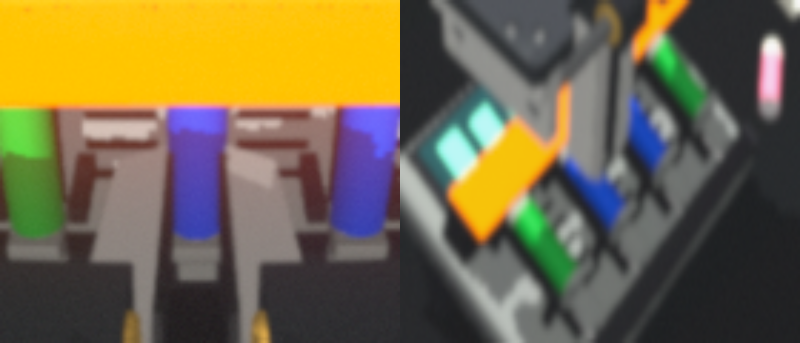

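Emit:
servo_tool(delta_pos=[[0,0,0],[0,0,0],[0,0,0]], dr=[[0,0,0],[0,0,0],[0,0,0]], fingers=[8,7,6], newtons=5)

```text
clock: 7.68
eef_pos: [0.5275, 0.1866, 0.06]
tcp_rot: [-0.015, 0.985, 0.112, 0.129]
ft_force: [-0.2, -0.2, 0.6]
grip_width: 0.0059
grip_force: 0.0
```

```bash
python3 look.py w8
python3 - <<'E'
from h import *
from workcell import camera
i=cv2.imread('pics/w8.png')[180:270,200:310]
c=camera("side")
s=c["color"][195:255,140:220][...,::-1]
cv2.imwrite('pics/w8c.png',np.hstack([cv2.resize(i,(400,330),interpolation=2),cv2.resize(s,(400,330),interpolation=2)]))
E
```

```text
7.675 [0.5275 0.1866 0.06  ] [-0.2 -0.2  0.6] 0.002 grip 0.0058896190639334016 0.0
G-frame rel C mm, rot deg: [  0.26 -20.4    6.81] [ 0.01 -0.04  0.02] q [-0.51  0.26  0.01  2.2   0.16  0.44 -1.99]
blue 522 [253.3 227.7] [[244.0, 253.0], [244.0, 208.0], [263.0, 208.0], [263.0, 253.0]]
blue 746 [312.8 230. ] [[299.8999938964844, 250.8000030517578], [306.5, 205.60000610351562], [324.70001220703125, 208.3000030517578], [318.1000061035156, 253.5]]
green 198 [191.3 216.7] [[185.0, 209.0], [199.0, 209.0], [199.0, 224.0], [185.0, 224.0]]
green 115 [370.7 214.2] [[361.70001220703125, 219.39999389648438], [372.3999938964844, 204.10000610351562], [379.3999938964844, 209.0], [368.70001220703125, 224.3000030517578]]
green 233 [196.2 244. ] [[189.0, 235.0], [205.0, 235.0], [205.0, 252.0], [189.0, 252.0]]
green 164 [364.5 243.1] [[356.0, 236.0], [371.0, 236.0], [371.0, 249.0], [356.0, 249.0]]
orange 944 [251.7 172.6] [[134.89999389648438, 168.10000610351562], [398.8999938964844, 162.5], [399.70001220703125, 201.89999389648438], [135.6999969482422, 207.5]]
orange 334 [264.2 205.5] [[169.0, 205.0], [371.0, 205.0], [371.0, 208.0], [169.0, 208.0]]
```

View pics/w8c.png

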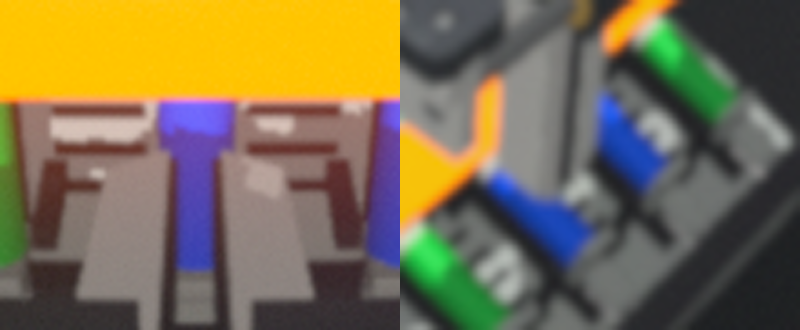

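Both views show the fingertips closing above the cell's top and hiding it, so the tips are too high. I'll check the predicted tip projection against the picture.

Run:
```python
from h import *
s=pickle.load(open("pics/side1.pkl","rb"));w,o=pickle.load(open("pics/w8.pkl","rb"))
Rm=rot(o["tcp_rot"])
for nm,dz in(("tip",.011),("tcp",0),("grasp",-.008)):
  for yy in(-.004,.004):
    p=o["eef_pos"]+Rm.apply([0,yy,dz]);print(nm,yy,p.round(4),"side",proj(s,p).round(1),"wrist",proj(w,p,1).round(1))
for nm,p in(("BL",BL),("BL low",BL+F.apply([-.022,0,0])),("BL axis lip",BL+F.apply([.019,0,0]))): print(nm,p.round(4),"side",proj(s,p).round(1),"wrist",proj(w,p,1).round(1))
print("eye in tool",Rm.inv().apply(w["eye"]-o["eef_pos"]), "cam axes in tool",(Rm.inv()*rot(w["orientation"])).as_matrix().round(3).tolist())
```

```text
tip -0.004 [0.5294 0.1911 0.0494] side [165.6 241.4] wrist [246.5 213.5]
tip 0.004 [0.5312 0.1833 0.0494] side [168.6 238.8] wrist [256.9 213.5]
tcp -0.004 [0.5266 0.1905 0.06  ] side [165.9 237.5] wrist [246.2 218.2]
tcp 0.004 [0.5284 0.1827 0.06  ] side [169.  234.9] wrist [257.1 218.2]
grasp -0.004 [0.5246 0.19   0.0678] side [166.1 234.6] wrist [245.9 221.8]
grasp 0.004 [0.5264 0.1822 0.0678] side [169.2 232. ] wrist [257.2 221.9]
BL [0.5256 0.1862 0.0665] side [167.7 233.8] wrist [251.4 221.6]
BL low [0.507  0.182  0.0555] side [176.7 242.2] wrist [251.5 245.4]
BL axis lip [0.5416 0.1899 0.076 ] side [160.  226.7] wrist [251.3 198.7]
eye in tool [ 0.07171351  0.00122643 -0.20678839] cam axes in tool [[0.0, 0.967, 0.253], [1.0, -0.001, 0.0], [0.001, 0.253, -0.967]]
```

Emit:
servo_tool(delta_pos=[[0,0,0],[0,0,0],[0,0,0.05],[0,0,0.1],[0,0,0.1]], dr=[[0,0,0],[0,0,0],[0,0,0],[0,0,0],[0,0,0]], fingers=[30,30,30,30,30])

```text
clock: 8.4
eef_pos: [0.5283, 0.1867, 0.057]
tcp_rot: [-0.015, 0.985, 0.112, 0.129]
ft_force: [0.5, -0.8, 0.0]
grip_width: 0.03
grip_force: 0.0
```

Emit:
servo_tool(delta_pos=[[0,0,0.05],[0,0,0.1],[0,0,0.1]], dr=[[0,0,0],[0,0,0],[0,0,0]], fingers=[30,30,30])

```text
clock: 8.78
eef_pos: [0.529, 0.1869, 0.0541]
tcp_rot: [-0.015, 0.985, 0.112, 0.129]
ft_force: [0.2, 0.4, -0.0]
grip_width: 0.0301
grip_force: 0.0
```

Emit:
servo_tool(delta_pos=[[0,0,0.05],[0,0,0.1],[0,0,0.1]], dr=[[0,0,0],[0,0,0],[0,0,0]], fingers=[30,30,30])

```text
clock: 9.15
eef_pos: [0.5298, 0.1871, 0.0512]
tcp_rot: [-0.015, 0.985, 0.112, 0.129]
ft_force: [-0.3, -0.3, 0.3]
grip_width: 0.0298
grip_force: 0.0
```

Emit:
servo_tool(delta_pos=[[0,0,0.07],[0,0,0.13],[0,0,0.2],[0,0,0.2]], dr=[[0,0,0],[0,0,0],[0,0,0],[0,0,0]], fingers=[30,30,30,30])

```text
clock: 9.65
eef_pos: [0.5313, 0.1874, 0.0454]
tcp_rot: [-0.015, 0.985, 0.112, 0.129]
ft_force: [0.2, -0.6, 0.4]
grip_width: 0.0299
grip_force: 0.0
```

```bash
python3 look.py w9 | head -3
python3 - <<'E'
from h import *
from workcell import camera
i=cv2.imread('pics/w9.png')[180:290,190:320]
c=camera("side");pickle.dump(c,open("pics/side2.pkl","wb"))
s=c["color"][195:255,140:220][...,::-1]
cv2.imwrite('pics/w9c.png',np.hstack([cv2.resize(i,(400,338),interpolation=2),cv2.resize(s,(400,338),interpolation=2)]))
E
```

```text
9.65 [0.5313 0.1874 0.0454] [ 0.2 -0.6  0.4] 0.004 grip 0.029864592088628652 0.0
G-frame rel C mm, rot deg: [  0.14 -20.39  21.97] [ 0.01 -0.05  0.02] q [-0.51  0.29  0.01  2.2   0.17  0.41 -1.99]
blue 63 [321.3 216.8] [[311.0, 219.0], [311.0, 215.0], [329.0, 215.0], [329.0, 219.0]]
```

View pics/w9c.png

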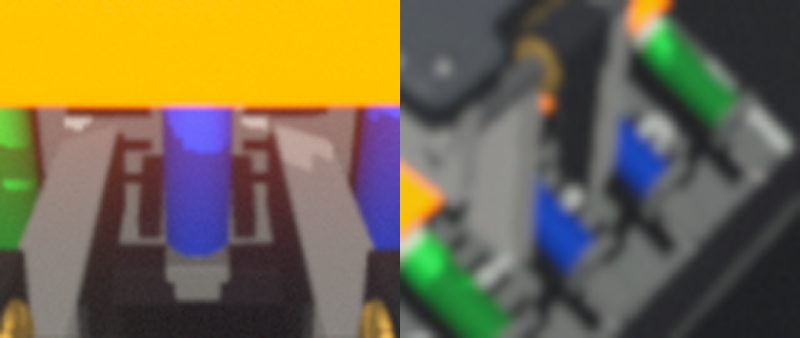

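The left picture shows the fingers on both sides of the left blue cell. The right one shows the near finger hiding its middle and reaching nearly to the deck. I'll test the grip gently.

Emit:
servo_tool(delta_pos=[[0,0,0],[0,0,0],[0,0,0],[0,0,0]], dr=[[0,0,0],[0,0,0],[0,0,0],[0,0,0]], fingers=[18,12,12,12], newtons=5)

```text
clock: 10.25
eef_pos: [0.5313, 0.1873, 0.0456]
tcp_rot: [-0.015, 0.985, 0.112, 0.129]
ft_force: [-1.2, -1.7, 1.5]
grip_width: 0.0135
grip_force: 5.0
```

Run:
```python
from h import *
from workcell import sensors
o=sensors.get_obs();s=pickle.load(open("pics/side2.pkl","rb"))
print("force tool",G.inv().apply(o["ft_force"]),"torque tool",G.inv().apply(o["torque"]),o["grip_force"])
for z in(.011,0,-.008,-.02):print(z,proj(s,o["eef_pos"]+G.apply([-.008,-.0215,z])).round(1),proj(s,o["eef_pos"]+G.apply([.008,-.0215,z])).round(1))
```

```text
force tool [-1.11860975  1.35708578 -1.87827351] torque tool [-0.52445659 -0.26494162 -0.0173828 ] 5.004561021924019
0.011 [161.8 254.7] [155.  249.9]
0 [162.1 250.9] [155.3 246.1]
-0.008 [162.3 248.1] [155.4 243.3]
-0.02 [162.7 243.8] [155.7 239. ]
```

Contact at 13.5 mm with an upward push means the pads' ends are just above the equator. I'll open and go deeper in felt steps.

Emit:
servo_tool(delta_pos=[[0,0,0],[0,0,0],[0,0,0.07],[0,0,0.14],[0,0,0.2],[0,0,0.2]], dr=[[0,0,0],[0,0,0],[0,0,0],[0,0,0],[0,0,0],[0,0,0]], fingers=[28,28,28,28,28,28])

```text
clock: 11.0
eef_pos: [0.5327, 0.1878, 0.0396]
tcp_rot: [-0.015, 0.985, 0.112, 0.129]
ft_force: [-0.4, -0.0, -0.6]
grip_width: 0.0281
grip_force: 0.0
```

Emit:
servo_tool(delta_pos=[[0,0,0.06],[0,0,0.12],[0,0,0.17],[0,0,0.17]], dr=[[0,0,0],[0,0,0],[0,0,0],[0,0,0]], fingers=[28,28,28,28])

```text
clock: 11.5
eef_pos: [0.5341, 0.1881, 0.0347]
tcp_rot: [-0.015, 0.985, 0.112, 0.129]
ft_force: [0.6, -0.2, -0.3]
grip_width: 0.0282
grip_force: 0.0
```

Emit:
servo_tool(delta_pos=[[0,0,0],[0,0,0],[0,0,0],[0,0,0]], dr=[[0,0,0],[0,0,0],[0,0,0],[0,0,0]], fingers=[18,12,12,12], newtons=5)

```text
clock: 12.0
eef_pos: [0.5341, 0.188, 0.0349]
tcp_rot: [-0.015, 0.985, 0.112, 0.129]
ft_force: [-0.1, -1.3, 0.9]
grip_width: 0.0142
grip_force: 5.0
```

```bash
python3 look.py w10
```

```text
12.0 [0.5341 0.188  0.0349] [-0.1 -1.3  0.9] 0.002 grip 0.014168526306451617 5.000704899430275
G-frame rel C mm, rot deg: [  0.28 -20.31  32.85] [ 0.01 -0.03  0.03] q [-0.52  0.31  0.02  2.2   0.17  0.39 -2.  ]
blue 69 [258.8 225.2] [[251.0, 222.0], [263.0, 222.0], [263.0, 230.0], [251.0, 230.0]]
blue 581 [321.2 244. ] [[306.5, 259.8999938964844], [314.1000061035156, 218.5], [334.1000061035156, 222.1999969482422], [326.3999938964844, 263.6000061035156]]
blue 661 [253.1 253.1] [[243.0, 234.0], [263.0, 234.0], [263.0, 270.0], [243.0, 270.0]]
green 68 [180.8 227.4] [[174.5, 227.5], [181.0, 221.0], [187.5, 227.5], [181.0, 234.0]]
green 93 [187.5 256.6] [[180.39999389648438, 258.8999938964844], [181.5, 251.39999389648438], [196.8000030517578, 253.5], [195.6999969482422, 261.1000061035156]]
green 150 [376.6 259.7] [[368.0, 265.0], [368.0, 253.0], [384.0, 253.0], [384.0, 265.0]]
orange 1739 [250.1 192.6] [[118.0, 175.0], [399.0, 175.0], [399.0, 221.0], [118.0, 221.0]]
```

Emit:
servo_tool(delta_pos=[[0,0,0],[0,0,0.07],[0,0,0.13],[0,0,0.13]], dr=[[0,0,0],[0,0,0],[0,0,0],[0,0,0]], fingers=[20,20,20,20])

```text
clock: 12.55
eef_pos: [0.535, 0.1883, 0.0308]
tcp_rot: [-0.015, 0.985, 0.112, 0.129]
ft_force: [0.5, -0.5, -0.0]
grip_width: 0.0198
grip_force: 0.0
```

Emit:
servo_tool(delta_pos=[[0,0,0],[0,0,0],[0,0,0],[0,0,0]], dr=[[0,0,0],[0,0,0],[0,0,0],[0,0,0]], fingers=[12,10,10,10], newtons=30)

```text
clock: 13.05
eef_pos: [0.5351, 0.1882, 0.0311]
tcp_rot: [-0.015, 0.985, 0.112, 0.129]
ft_force: [1.0, -1.1, -2.2]
grip_width: 0.0134
grip_force: 30.0
```

Emit:
servo_tool(delta_pos=[[-0.03,0,0.008],[-0.06,0,0.016],[-0.09,0,0.024],[-0.09,0,0.024]], dr=[[0,0,0],[0,0,0],[0,0,0],[0,0,0]], fingers=[10,10,10,10], newtons=30)

```text
clock: 13.55
eef_pos: [0.5333, 0.1879, 0.03]
tcp_rot: [-0.015, 0.985, 0.112, 0.13]
ft_force: [5.2, -1.7, 1.4]
grip_width: 0.0135
grip_force: 30.0
```

```bash
python3 look.py w11; python3 -c "
from h import *
from workcell import sensors
o=sensors.get_obs();print('force in slope axes',F.inv().apply(o['ft_force']).round(2),'torque',F.inv().apply(o['torque']).round(3))"
```

```text
13.55 [0.5333 0.1879 0.03  ] [ 5.2 -1.7  1.4] 0.001 grip 0.013521860345620019 30.00160127878189
G-frame rel C mm, rot deg: [ -1.82 -20.43  37.33] [0.02 0.03 0.02] q [-0.52  0.32  0.02  2.2   0.18  0.37 -2.  ]
blue 636 [323.5 242.8] [[308.29998779296875, 259.8999938964844], [315.6000061035156, 217.5], [336.20001220703125, 221.0], [328.8999938964844, 263.3999938964844]]
blue 87 [259.4 227.2] [[252.6999969482422, 222.89999389648438], [263.0, 221.8000030517578], [264.20001220703125, 232.8000030517578], [253.89999389648438, 233.89999389648438]]
blue 717 [253.2 255.1] [[243.0, 235.0], [264.0, 235.0], [264.0, 273.0], [243.0, 273.0]]
green 82 [186.2 256.7] [[180.0, 260.0], [180.0, 253.0], [195.0, 253.0], [195.0, 260.0]]
green 148 [379.7 260.2] [[370.0, 262.0], [381.5, 250.5], [389.5, 258.5], [378.0, 270.0]]
orange 1703 [244.7 190.6] [[114.0, 172.0], [399.0, 172.0], [399.0, 220.0], [114.0, 220.0]]
force in slope axes [5.4  1.14 0.48] torque [-0.45   1.006 -0.21 ]
```

The spring is felt at about 5.4 N along the slope. I'll push on to 8.5 mm.

Emit:
servo_tool(delta_pos=[[-0.04,0,0.011],[-0.08,0,0.021],[-0.12,0,0.032],[-0.16,0,0.043],[-0.205,0,0.055],[-0.205,0,0.055]], dr=[[0,0,0],[0,0,0],[0,0,0],[0,0,0],[0,0,0],[0,0,0]], fingers=[10,10,10,10,10,10], newtons=30)

```text
clock: 14.35
eef_pos: [0.5323, 0.1879, 0.0294]
tcp_rot: [-0.016, 0.985, 0.111, 0.134]
ft_force: [17.4, -2.0, 13.5]
grip_width: 0.0135
grip_force: 37.7
```

```bash
python3 look.py w12|head -4; python3 -c "
from h import *
from workcell import sensors
o=sensors.get_obs();print('force in slope axes',F.inv().apply(o['ft_force']).round(2),'travel',(F.inv().apply(o['eef_pos']-np.array([.5351,.1882,.0311]))*1000).round(2))"
```

```text
14.35 [0.5323 0.1879 0.0294] [17.4 -2.  13.5] 0.002 grip 0.013520686311201544 37.735118481796235
G-frame rel C mm, rot deg: [ -2.9  -20.64  37.64] [0.11 0.48 0.09] q [-0.53  0.31  0.03  2.21  0.18  0.36 -2.01]
blue 790 [323.6 240.5] [[307.79998779296875, 259.79998779296875], [317.0, 214.1999969482422], [338.1000061035156, 218.39999389648438], [329.0, 264.0]]
blue 862 [254.1 251.1] [[243.0, 221.0], [264.0, 221.0], [264.0, 273.0], [243.0, 273.0]]
force in slope axes [21.68  6.66 -2.27] travel [-3.26 -0.38  0.03]
```

Something solid stops it after 3.3 mm with 21 N. That will be the fingers against the lower cheeks, because the grasp is too far down the slope. I'll back off, regrasp 8 mm up the slope, and push again.

Emit:
servo_tool(delta_pos=[[0.1,0,-0.027],[0.2,0,-0.053],[0.295,0,-0.079],[0.295,0,-0.079]], dr=[[0,0,0],[0,0,0],[0,0,0],[0,0,0]], fingers=[10,10,10,10], newtons=30)

```text
clock: 14.9
eef_pos: [0.5349, 0.1884, 0.031]
tcp_rot: [-0.015, 0.985, 0.112, 0.129]
ft_force: [0.9, 0.9, 3.0]
grip_width: 0.0134
grip_force: 30.0
```

Emit:
servo_tool(delta_pos=[[0,0,0],[0,0,0],[0.1,0,-0.06],[0.2,0,-0.11],[0.26,0,-0.135],[0.26,0,-0.135]], dr=[[0,0,0],[0,0,0],[0,0,0],[0,0,0],[0,0,0],[0,0,0]], fingers=[22,22,22,22,22,22])

```text
clock: 15.65
eef_pos: [0.5416, 0.1898, 0.0371]
tcp_rot: [-0.015, 0.985, 0.112, 0.129]
ft_force: [0.2, 0.8, 0.1]
grip_width: 0.0221
grip_force: 0.0
```

```bash
python3 look.py w13|head -4
```

```text
15.65 [0.5416 0.1898 0.0371] [0.2 0.8 0.1] 0.006 grip 0.0220509070540605 0.0
G-frame rel C mm, rot deg: [  8.25 -20.37  32.69] [ 0.01 -0.02  0.03] q [-0.51  0.32  0.01  2.18  0.17  0.4  -1.99]
blue 275 [320.6 252.1] [[310.0, 241.0], [329.0, 241.0], [329.0, 260.0], [310.0, 260.0]]
blue 663 [252.9 263.3] [[243.0, 242.0], [263.0, 242.0], [263.0, 281.0], [243.0, 281.0]]
```

Emit:
servo_tool(delta_pos=[[0,0,0],[0,0,0],[0,0,0],[0,0,0]], dr=[[0,0,0],[0,0,0],[0,0,0],[0,0,0]], fingers=[14,10,10,10], newtons=30)

```text
clock: 16.2
eef_pos: [0.5413, 0.1897, 0.0369]
tcp_rot: [-0.015, 0.985, 0.112, 0.129]
ft_force: [-0.4, -1.3, -0.8]
grip_width: 0.0136
grip_force: 30.0
```

Emit:
servo_tool(delta_pos=[[-0.05,0,0.013],[-0.1,0,0.027],[-0.16,0,0.043],[-0.16,0,0.043]], dr=[[0,0,0],[0,0,0],[0,0,0],[0,0,0]], fingers=[10,10,10,10], newtons=30)

```text
clock: 16.7
eef_pos: [0.538, 0.1891, 0.035]
tcp_rot: [-0.015, 0.985, 0.112, 0.13]
ft_force: [5.4, -0.3, 3.5]
grip_width: 0.0138
grip_force: 30.0
```

```bash
cat > f.py <<'E'
import sys
from h import *
from workcell import sensors
o=sensors.get_obs();r=np.array(eval(sys.argv[1]))
print(o["clock"],'F axes force',F.inv().apply(o['ft_force']).round(2),'travel',(F.inv().apply(o['eef_pos']-r)*1000).round(2),o["grip_width"],o["grip_force"])
E
python3 f.py "[.5416,.1898,.0371]"
```

```text
16.7 F axes force [ 6.24  1.51 -0.39] travel [-4.24 -0.16 -0.02] 0.013787583596196602 30.000678598880768
```

Emit:
servo_tool(delta_pos=[[-0.05,0,0.013],[-0.1,0,0.027],[-0.15,0,0.04],[-0.15,0,0.04]], dr=[[0,0,0],[0,0,0],[0,0,0],[0,0,0]], fingers=[10,10,10,10], newtons=30)

```text
clock: 17.2
eef_pos: [0.5346, 0.1884, 0.033]
tcp_rot: [-0.015, 0.985, 0.112, 0.131]
ft_force: [8.2, 0.2, 4.1]
grip_width: 0.0135
grip_force: 30.0
```

```bash
python3 f.py "[.5416,.1898,.0371]"; python3 look.py w14 | grep -E "blue|orange"
```

```text
17.2 F axes force [8.99 1.64 0.46] travel [-8.2  -0.2  -0.02] 0.013517906007741682 30.00262141227722
blue 591 [322.4 244.3] [[307.5, 259.8999938964844], [314.5, 219.5], [335.0, 223.0], [328.1000061035156, 263.5]]
blue 885 [253.3 258.3] [[243.0, 234.0], [264.0, 234.0], [264.0, 280.0], [243.0, 280.0]]
orange 1678 [249.7 193.7] [[117.0, 175.0], [399.0, 175.0], [399.0, 222.0], [117.0, 222.0]]
```

8.2 mm back at 9 N, and the white band's end is clear of the lip in the picture. I'll lift square to the deck.

Emit:
servo_tool(delta_pos=[[-0.035,0,-0.06],[-0.07,0,-0.2],[-0.105,0,-0.35],[-0.15,0,-0.5],[-0.19,0,-0.65],[-0.23,0,-0.8]], dr=[[0,0,0],[0,0,0],[0,0,0],[0,0,0],[0,0,0],[0,0,0]], fingers=[10,10,10,10,10,10], newtons=30)

```text
clock: 18.0
eef_pos: [0.5199, 0.1848, 0.0534]
tcp_rot: [-0.015, 0.985, 0.112, 0.129]
ft_force: [0.5, -0.5, -0.6]
grip_width: 0.0134
grip_force: 30.0
```

```bash
python3 f.py "[.5346,.1884,.033]"; python3 look.py w15 | grep -E "blue|orange"
python3 - <<'E'
from h import *
t=pickle.load(open("pics/top0.pkl","rb"));s=pickle.load(open("pics/side0.pkl","rb"))
# tray from spares: blob centre (blue part) z: assume axis z .029; silhouettes mid -> axis laterally
sp1=np.array([.6187,-.1328]);sp2=np.array([.6001,-.214])
d=sp1-sp2;yaw=np.arctan2(-d[0],d[1]);print("tray yaw",np.degrees(yaw),np.linalg.norm(d))
# red far-rail & white outline corners in top -> centre
for col in("red",):
    for b in blobs(t["color"],col,(255,100,370,170),10):print(col,b)
hsv=cv2.cvtColor(t["color"],cv2.COLOR_RGB2HSV);m=((hsv[...,2]>120)).astype(np.uint8);k=np.zeros_like(m);k[105:168,258:366]=1
ys,xs=np.where(m*k);r=cv2.minAreaRect(np.c_[xs,ys].astype(np.float32));bx=cv2.boxPoints(r);print(r)
for z in(0,.006,.034):print(z,[onz(t,u,z)[:2].round(4).tolist() for u in bx])
E
```

```text
18.0 F axes force [0.08 0.6  0.68] travel [ -2.95   0.26 -25.2 ] 0.013385974186067679 30.000572204589844
blue 856 [314.6 218.6] [[301.6000061035156, 241.60000610351562], [308.1000061035156, 193.60000610351562], [327.1000061035156, 196.1999969482422], [320.6000061035156, 244.1999969482422]]
blue 1064 [253.3 256.6] [[242.0, 231.0], [264.0, 231.0], [264.0, 281.0], [242.0, 281.0]]
orange 1265 [258. 168.] [[131.0, 152.0], [399.0, 152.0], [399.0, 195.0], [131.0, 195.0]]
tray yaw -12.901821836949514 0.08330306116824279
red (np.int32(296), array([339.4, 126.2]), array([[309.5, 126.4],
       [311.1, 117.3],
       [363. , 126.7],
       [361.3, 135.8]], dtype=float32))
((312.2806396484375, 137.481201171875), (97.58708190917969, 40.64881134033203), 10.4691743850708)
0 [[0.5993, -0.0488], [0.6848, -0.0673], [0.6422, -0.2687], [0.557, -0.2475]]
0.006 [[0.5979, -0.0484], [0.6828, -0.0668], [0.6405, -0.2667], [0.5559, -0.2457]]
0.034 [[0.5914, -0.0466], [0.6736, -0.0643], [0.6326, -0.2577], [0.5507, -0.2374]]
```

The cell is free and held, and its blob stays fixed in the wrist view. Next I'll compute the held-cell offset and the hover over pocket_a.

```bash
cat >> h.py <<'E'
TY=np.radians(-12.9);T=frame(TY,np.radians(-15))
CT=np.array([-.008,0,-.0329])  # held cell centre in tool
AX=np.array([np.cos(np.radians(15)),0,-np.sin(np.radians(15))])
SP1=np.array([.6211,-.1334,.029]);YD=np.array([-np.sin(TY),np.cos(TY),0])
PA=SP1+.042*YD;PB=SP1-.042*YD
E
python3 - <<'E'
from h import *
w,o=pickle.load(open("pics/w15.pkl","rb"))
Rm=rot(o["tcp_rot"])
nz=np.array([-np.sin(np.radians(15)),0,-np.cos(np.radians(15))])
for s_ in(-.025,-.022,0,.018,.025):
    p=o["eef_pos"]+Rm.apply(CT+AX*s_); q=o["eef_pos"]+Rm.apply(CT+AX*s_+nz*.00725)
    print(s_,proj(w,p,1).round(1),proj(w,q,1).round(1))
print("PA",PA,"PB",PB)
h=T.apply([0,0,0]);tp=PA-T.apply(CT)+[0,0,.05];print(tp);go(tp,T,o)
up=o["eef_pos"]+[0,0,.08];go(up,rot(o["tcp_rot"]),o)
E
```

```text
-0.025 [251.5 274.3] [251.4 281.8]
-0.022 [251.5 271.2] [251.4 278.7]
0 [251.4 246.7] [251.3 254.1]
0.018 [251.3 223.8] [251.2 231. ]
0.025 [251.2 214.2] [251.1 221.2]
PA [ 0.6304765  -0.09246003  0.029     ] PB [ 0.6117235  -0.17433997  0.029     ]
[ 0.62970865 -0.09228417  0.04515049]
dpos [1.379, 9.82, 0.65] dr [0.03, -29.38, 26.13]
dpos [0.685, 0.0, -2.577] dr [0.0, 0.0, 0.0]
```

Emit:
servo_tool(delta_pos=[[0.4,0,-1.5],[0.7,0,-2.6],[0.9,1.5,-2.6],[1.1,3.2,-2.4],[1.3,5,-2.1],[1.5,6.7,-1.7],[1.6,8.2,-1.2],[1.7,9.2,-0.8],[1.72,9.82,-0.64],[1.72,9.82,-0.64]], dr=[[0,0,0],[0,0,0],[0,-5,4.5],[0,-10,9],[0,-15,13.5],[0,-20,18],[0,-25,22.5],[0,-29.4,26.1],[0,-29.4,26.1],[0,-29.4,26.1]], fingers=[10,10,10,10,10,10,10,10,10,10], newtons=30)

```text
clock: 19.3
eef_pos: [0.6298, -0.0931, 0.0846]
tcp_rot: [-0.015, 0.985, -0.112, -0.13]
ft_force: [-0.2, 0.4, -1.3]
grip_width: 0.0136
grip_force: 30.0
```

Emit:
servo_tool(delta_pos=[[0,0,0],[0,0,0]], dr=[[0,0,0],[0,0,0]], fingers=[10,10])

```text
clock: 19.55
eef_pos: [0.6304, -0.0905, 0.0864]
tcp_rot: [-0.015, 0.985, -0.11, -0.129]
ft_force: [-0.8, -0.0, -0.6]
grip_width: 0.0136
grip_force: 30.0
```

```bash
cat > lt.py <<'E'
import sys
from h import *
from workcell import sensors,camera
o=sensors.get_obs();c=camera("wrist")
pickle.dump((c,o),open(f"pics/{sys.argv[1]}.pkl","wb"));cv2.imwrite(f"pics/{sys.argv[1]}.png",c["color"][...,::-1])
print(o["clock"],o["eef_pos"].round(4),o["ft_force"].round(1),"q",o["q"].round(2),o["grip_width"],"rot err",np.degrees((T.inv()*rot(o["tcp_rot"])).as_rotvec()).round(2))
P=eval(sys.argv[2]);print("TCP rel target, tray axes mm",(frame(TY,0).inv().apply(o["eef_pos"]-(P-T.apply(CT)))*1000).round(2),"(x,-y,-z)")
for col in("blue","red"):
    for b in blobs(c["color"],col,(60,60,460,384),80): print(col,b[0],b[1],b[2].tolist())
for n,p in(("SP1",SP1),("SP2",SP1-.084*YD)):
    ax=np.array([np.cos(TY),np.sin(TY),0]);print(n,"pred blue ends (low,high) top surface",[proj(c,p+ax*s_+np.array([0,0,.005]),1).round(1).tolist() for s_ in(-.0245,.018)])
E
python3 lt.py t1 PA
```

```text
19.55 [ 0.6304 -0.0905  0.0864] [-0.8 -0.  -0.6] q [-0.07  0.63  0.2   1.54 -0.16  1.25 -1.61] 0.013643557774264233 rot err [ 0.05  0.11 -0.14]
TCP rel target, tray axes mm [  0.29  -1.87 -91.24] (x,-y,-z)
blue 539 [303.  191.1] [[294.0, 209.5], [297.5, 170.89999389648438], [312.29998779296875, 172.1999969482422], [308.70001220703125, 210.89999389648438]]
blue 470 [386.3 191.1] [[375.79998779296875, 207.0], [384.20001220703125, 170.8000030517578], [397.70001220703125, 173.89999389648438], [389.29998779296875, 210.1999969482422]]
blue 1105 [253.2 256. ] [[242.0, 230.0], [265.0, 230.0], [265.0, 281.0], [242.0, 281.0]]
blue 93 [ 90.5 311.8] [[79.0, 308.0], [98.0, 308.0], [98.0, 315.0], [79.0, 315.0]]
red 839 [311.  155.7] [[263.0, 164.0], [263.0, 150.0], [357.0, 150.0], [357.0, 164.0]]
red 362 [408.2 157.4] [[369.20001220703125, 160.60000610351562], [370.6000061035156, 147.1999969482422], [424.3999938964844, 153.1999969482422], [422.8999938964844, 166.5]]
SP1 pred blue ends (low,high) top surface [[298.2, 209.0], [301.9, 167.4]]
SP2 pred blue ends (low,high) top surface [[380.8, 208.5], [389.8, 169.4]]
```

The wrist view agrees with the tray estimate to about 1–2 mm. I'll take 1.5 mm off in x and descend to just above the notches.

```bash
cat >> h.py <<'E'
XD=np.array([np.cos(TY),np.sin(TY),0])
PA=PA-.0015*XD;PB=PB-.0015*XD
E
python3 -c "
from h import *
go(PA-T.apply(CT)+np.array([0,0,.017]),T)
print('down 1mm',(T.inv().apply([0,0,-1])/30).round(4))"
```

```text
dpos [0.574, 0.058, 2.405] dr [-0.04, -0.11, 0.13]
down 1mm [0.0086 0.     0.0322]
```

Emit:
servo_tool(delta_pos=[[0.2,0.05,0.9],[0.4,0.06,1.7],[0.55,0.06,2.3],[0.574,0.06,2.4],[0.574,0.06,2.4],[0.574,0.06,2.4]], dr=[[0,-0.1,0.1],[0,-0.1,0.1],[0,-0.1,0.1],[0,-0.1,0.1],[0,-0.1,0.1],[0,-0.1,0.1]], fingers=[10,10,10,10,10,10])

```text
clock: 20.35
eef_pos: [0.6288, -0.0934, 0.0123]
tcp_rot: [-0.015, 0.985, -0.112, -0.129]
ft_force: [0.1, -1.4, -0.6]
grip_width: 0.0137
grip_force: 30.0
```

```bash
python3 lt.py t2 PA; python3 -c "
from h import *
go(PA-T.apply(CT)+np.array([0,0,.009]),T)"
```

```text
20.35 [ 0.6288 -0.0934  0.0123] [ 0.1 -1.4 -0.6] q [-0.06  0.71  0.19  1.58 -0.17  1.13 -1.6 ] 0.013656762935205524 rot err [0.03 0.03 0.07]
TCP rel target, tray axes mm [  0.88   1.29 -17.18] (x,-y,-z)
blue 573 [416.9 234.8] [[402.1000061035156, 254.10000610351562], [417.3999938964844, 211.8000030517578], [432.3999938964844, 217.1999969482422], [417.0, 259.5]]
blue 827 [313.2 239.8] [[300.8999938964844, 260.5], [306.5, 215.6999969482422], [325.8999938964844, 218.10000610351562], [320.29998779296875, 262.8999938964844]]
blue 1040 [253.5 256.3] [[243.0, 231.0], [264.0, 231.0], [264.0, 281.0], [243.0, 281.0]]
red 1857 [295.8 192.1] [[246.0, 209.0], [246.0, 175.0], [349.0, 175.0], [349.0, 209.0]]
SP1 pred blue ends (low,high) top surface [[306.6, 261.9], [313.3, 213.1]]
SP2 pred blue ends (low,high) top surface [[408.3, 256.4], [424.2, 211.3]]
dpos [0.044, -0.044, 0.267] dr [-0.02, -0.02, -0.07]
```

Run:
```python
from h import *
c,o=pickle.load(open("pics/t2.pkl","rb"))
hsv=cv2.cvtColor(c["color"],cv2.COLOR_RGB2HSV);h=hsv[...,0];m=((h<8)|(h>172))&(hsv[...,1]>130)&(hsv[...,2]>40)
for u in range(200,360,3):
    r=np.where(m[165:240,u])[0]+165
    print(u,len(r),(r.min(),r.max()) if len(r) else "",end="; ")
ax=XD
print()
for y in(.072,.054,.030,.012,-.012,-.030):
    p=SP1-.021*YD+y*YD-.0015*XD
    for xx in(.020,.028,.034,.04):
        print(y,xx,proj(c,p*[1,1,0]+[0,0,.034]+xx*XD,1).round(1),end=" ")
    print()
```

```text
200 0 ; 203 8 (np.int64(193), np.int64(200)); 206 28 (np.int64(183), np.int64(210)); 209 35 (np.int64(177), np.int64(211)); 212 35 (np.int64(176), np.int64(210)); 215 35 (np.int64(176), np.int64(210)); 218 35 (np.int64(176), np.int64(210)); 221 35 (np.int64(176), np.int64(210)); 224 35 (np.int64(176), np.int64(210)); 227 35 (np.int64(176), np.int64(210)); 230 35 (np.int64(176), np.int64(210)); 233 35 (np.int64(176), np.int64(210)); 236 35 (np.int64(176), np.int64(210)); 239 27 (np.int64(176), np.int64(202)); 242 26 (np.int64(176), np.int64(201)); 245 26 (np.int64(176), np.int64(201)); 248 26 (np.int64(176), np.int64(201)); 251 26 (np.int64(176), np.int64(201)); 254 26 (np.int64(176), np.int64(201)); 257 27 (np.int64(175), np.int64(201)); 260 27 (np.int64(175), np.int64(201)); 263 27 (np.int64(175), np.int64(201)); 266 27 (np.int64(175), np.int64(201)); 269 36 (np.int64(175), np.int64(210)); 272 36 (np.int64(175), np.int64(210)); 275 36 (np.int64(175), np.int64(210)); 278 36 (np.int64(175), np.int64(210)); 281 36 (np.int64(175), np.int64(210)); 284 36 (np.int64(175), np.int64(210)); 2
[... 891 characters left out ...]
8)); 356 34 (np.int64(175), np.int64(208)); 359 34 (np.int64(175), np.int64(208)); 
0.072 0.02 [234.1 212.7] 0.072 0.028 [233.7 202. ] 0.072 0.034 [233.3 193.6] 0.072 0.04 [233.  184.9] 
0.054 0.02 [262.3 212.8] 0.054 0.028 [262.5 202. ] 0.054 0.034 [262.7 193.6] 0.054 0.04 [262.8 184.9] 
0.03 0.02 [299.7 212.6] 0.03 0.028 [300.7 201.9] 0.03 0.034 [301.4 193.6] 0.03 0.04 [302.2 185. ] 
0.012 0.02 [326.8 212.4] 0.012 0.028 [328.4 201.8] 0.012 0.034 [329.5 193.6] 0.012 0.04 [330.7 185.1] 
-0.012 0.02 [361.1 211.9] -0.012 0.028 [363.3 201.6] -0.012 0.034 [364.9 193.6] -0.012 0.04 [366.5 185.4] 
-0.03 0.02 [385.  211.5] -0.03 0.028 [387.5 201.5] -0.03 0.034 [389.5 193.6] -0.03 0.04 [391.4 185.6]
```

The red rail's notch spans columns 237.5–267.5, so its centre is 252.6. The held cell is at 253.4, so it is within 0.5 mm, and x fits as well. I'll lower it by feel.

Emit:
servo_tool(delta_pos=[[0.03,-0.01,0.11],[0.06,-0.01,0.22],[0.08,-0.01,0.3],[0.103,-0.01,0.386],[0.103,-0.01,0.386]], dr=[[0,0,0],[0,0,0],[0,0,0],[0,0,0],[0,0,0]], fingers=[10,10,10,10,10])

```text
clock: 21.02
eef_pos: [0.628, -0.093, -0.0008]
tcp_rot: [-0.015, 0.985, -0.112, -0.13]
ft_force: [-1.1, 0.4, 1.1]
grip_width: 0.0136
grip_force: 30.0
```

Emit:
servo_tool(delta_pos=[[0.01,0,0.032],[0.02,0,0.065],[0.026,0,0.097],[0.026,0,0.097]], dr=[[0,0,0],[0,0,0],[0,0,0],[0,0,0]], fingers=[10,10,10,10])

```text
clock: 21.52
eef_pos: [0.6282, -0.0931, -0.0029]
tcp_rot: [-0.015, 0.985, -0.112, -0.13]
ft_force: [-4.4, 0.7, 9.8]
grip_width: 0.0136
grip_force: 30.0
```

Contact is about 2 mm from the computed seat, well inside the notches. I'll ease off slightly and release.

Emit:
servo_tool(delta_pos=[[-0.006,0,-0.02],[-0.006,0,-0.02],[-0.006,0,-0.02],[-0.006,0,-0.02]], dr=[[0,0,0],[0,0,0],[0,0,0],[0,0,0]], fingers=[10,18,24,24])

```text
clock: 22.02
eef_pos: [0.6283, -0.093, -0.0031]
tcp_rot: [-0.015, 0.985, -0.112, -0.13]
ft_force: [0.1, 0.7, -1.1]
grip_width: 0.0238
grip_force: 0.0
```

Emit:
servo_tool(delta_pos=[[-0.07,0,-0.27],[-0.2,0,-0.8],[-0.4,0,-1.5],[-0.7,0,-2.6],[-0.7,0,-2.6],[-0.7,0,-2.6]], dr=[[0,0,0],[0,0,0],[0,0,0],[0,0,0],[0,0,0],[0,0,0]], fingers=[24,24,24,30,30,30])

```text
clock: 22.78
eef_pos: [0.6283, -0.093, 0.0786]
tcp_rot: [-0.015, 0.985, -0.112, -0.13]
ft_force: [0.3, 0.5, -0.3]
grip_width: 0.0304
grip_force: 0.0
```

```bash
python3 lt.py t3 PA
python3 - <<'E'
from h import *
from workcell import camera
s=camera("side");pickle.dump(s,open("pics/side3.pkl","wb"))
for b in blobs(s["color"],"blue",(200,130,310,200),20):print("side",b[0],b[1],b[2].tolist())
c,o=pickle.load(open("pics/t3.pkl","rb"))
for nm,p in(("PA",PA),("SP1",SP1-.0015*XD)):
    print(nm,[proj(c,p+XD*s_+np.array([0,0,.00725]),1).round(1).tolist() for s_ in(-.025,.018)],proj(s,p+np.array([0,0,.004])).round(1))
E
```

```text
22.775 [ 0.6283 -0.093   0.0786] [ 0.3  0.5 -0.3] q [-0.07  0.63  0.2   1.55 -0.16  1.24 -1.61] 0.03035691754051385 rot err [ 0.03 -0.    0.07]
TCP rel target, tray axes mm [  0.29   0.98 -83.41] (x,-y,-z)
blue 572 [301.2 193.5] [[292.5, 212.8000030517578], [294.1000061035156, 172.89999389648438], [309.29998779296875, 173.5], [307.70001220703125, 213.39999389648438]]
blue 430 [386.8 193.1] [[376.29998779296875, 210.3000030517578], [383.8999938964844, 172.60000610351562], [397.8999938964844, 175.39999389648438], [390.3999938964844, 213.10000610351562]]
blue 430 [253.3 191.8] [[245.8000030517578, 207.8000030517578], [247.10000610351562, 174.5], [261.8999938964844, 175.10000610351562], [260.6000061035156, 208.3000030517578]]
blue 85 [ 86.9 316. ] [[76.0, 313.0], [94.0, 313.0], [94.0, 319.0], [76.0, 319.0]]
red 885 [304.3 157.4] [[256.0, 151.0], [350.0, 151.0], [350.0, 165.0], [256.0, 165.0]]
red 250 [415.2 158.8] [[394.5, 164.6999969482422], [396.29998779296875, 150.39999389648438], [426.3999938964844, 154.1999969482422], [424.6000061035156, 168.39999389648438]]
SP1 pred blue ends (low,high) top surface [[296.4, 211.9], [299.9, 169.3]]
SP2 pred blue ends (low,high) top surface [[381.4, 211.0], [390.7, 170.9]]
side 49 [280.2 157.9] [[274.79998779296875, 157.1999969482422], [277.6000061035156, 153.10000610351562], [285.8999938964844, 158.60000610351562], [283.20001220703125, 162.8000030517578]]
side 43 [253.9 167.1] [[249.0, 165.0], [252.0, 162.0], [258.5, 168.5], [255.5, 171.5]]
side 52 [239.3 171.6] [[234.10000610351562, 168.39999389648438], [237.60000610351562, 165.8000030517578], [244.8000030517578, 175.39999389648438], [241.3000030517578, 178.0]]
PA [[250.1, 215.3], [249.8, 171.9]] [239.5 170.8]
SP1 [[296.5, 215.1], [300.2, 172.0]] [253.6 166. ]
```

Run:
```python
from h import *
c,o=pickle.load(open("pics/t3.pkl","rb"));im=c["color"]
for r in range(160,222,2):
    u1=int(round(253.5-(r-191)*0.02)); u2=int(round(301.2-(r-193)*.04))
    print(r,im[r,u1].tolist(),im[r,u1-6].tolist(),im[r,u1+6].tolist(),"| SP1",im[r,u2].tolist())
s=pickle.load(open("pics/side3.pkl","rb"))["color"]
```

```text
160 [187, 166, 162] [191, 164, 160] [219, 170, 158] | SP1 [187, 173, 170]
162 [192, 180, 176] [185, 173, 169] [207, 189, 179] | SP1 [183, 173, 167]
164 [194, 183, 179] [188, 178, 172] [211, 199, 187] | SP1 [219, 206, 193]
166 [198, 185, 179] [212, 200, 188] [224, 216, 197] | SP1 [248, 243, 230]
168 [236, 228, 215] [236, 229, 216] [228, 221, 202] | SP1 [248, 244, 232]
170 [247, 242, 230] [239, 233, 220] [228, 220, 203] | SP1 [249, 244, 233]
172 [247, 242, 230] [239, 232, 220] [201, 194, 198] | SP1 [238, 232, 231]
174 [242, 236, 228] [200, 195, 212] [118, 124, 186] | SP1 [107, 118, 219]
176 [133, 137, 215] [94, 105, 197] [97, 105, 184] | SP1 [79, 95, 216]
178 [89, 103, 210] [90, 101, 196] [96, 105, 183] | SP1 [76, 95, 215]
180 [88, 104, 211] [91, 102, 195] [98, 104, 184] | SP1 [77, 96, 216]
182 [88, 102, 211] [85, 97, 192] [97, 106, 184] | SP1 [74, 93, 215]
184 [87, 102, 210] [89, 101, 194] [105, 111, 186] | SP1 [75, 95, 215]
186 [85, 101, 210] [90, 100, 194] [106, 113, 187] | SP1 [72, 91, 212]
188 [87, 102, 212] [86, 99, 191] [105, 112, 186] | SP1 [75, 96, 214]
190 [85, 101, 210] [89,
[... 319 characters left out ...]
 [81, 101, 210] [82, 94, 173] [78, 93, 188] | SP1 [64, 89, 213]
202 [81, 99, 210] [81, 96, 191] [76, 92, 189] | SP1 [64, 89, 214]
204 [77, 97, 209] [81, 95, 193] [74, 91, 185] | SP1 [64, 89, 215]
206 [76, 98, 210] [94, 97, 139] [77, 86, 154] | SP1 [61, 87, 213]
208 [78, 89, 164] [94, 89, 94] [82, 79, 88] | SP1 [60, 87, 215]
210 [76, 73, 75] [80, 78, 78] [75, 72, 70] | SP1 [59, 88, 214]
212 [72, 67, 68] [76, 72, 73] [74, 71, 72] | SP1 [61, 86, 203]
214 [72, 70, 69] [71, 69, 68] [72, 68, 69] | SP1 [67, 69, 101]
216 [73, 71, 69] [75, 73, 73] [74, 69, 70] | SP1 [65, 60, 62]
218 [76, 72, 73] [90, 85, 89] [74, 71, 71] | SP1 [65, 61, 63]
220 [71, 67, 69] [87, 84, 86] [73, 70, 72] | SP1 [62, 59, 59]
```

Run:
```python
from h import *
from workcell import camera
c,o=pickle.load(open("pics/t3.pkl","rb"));s=pickle.load(open("pics/side3.pkl","rb"));t=camera("top")
def L(p): q=frame(TY,0).inv().apply(p-(SP1*[1,1,0]-.021*YD))*1000; return (q*[1,-1,-1]).round(1)
for n,a,b in(("new",((254.5,174.8),(235.8,167.1)),((253.2,208.2),(243,176.7))),("SP1",((301.7,173.2),(250.5,163.5)),((300.1,213.1),(257,170))),("SP2",((390.9,174),(276.2,155.1)),((383.3,211.7),(284.6,160.7)))):
    for e in(a,b): p=tri([(c,e[0],1),(s,e[1],0)]);print(n,"tray xyz",L(p),np.round(np.linalg.norm(proj(c,p,1)-e[0]),1))
for b in blobs(t["color"],"blue",(255,100,370,170),20):print("top",b[0],b[1],b[2].tolist())
# side: longest profile of blue incl. faint
hs=cv2.cvtColor(s["color"],cv2.COLOR_RGB2HSV);m=cv2.inRange(hs,np.array((105,70,40)),np.array((135,255,255)))
for (x0,x1,y0,y1) in((228,250,158,184),(245,263,158,178),(270,291,148,168)):
    print("\n".join("".join("#" if v else "." for v in r) for r in m[y0:y1,x0:x1]));print()
```

```text
new tray xyz [14.7 61.2 35.8] 2.8
new tray xyz [-22.8  62.8  27.7] 3.2
SP1 tray xyz [14.1 19.6 32.8] 0.8
SP1 tray xyz [-23.4  21.2  34.2] 4.3
SP2 tray xyz [ 14.9 -63.3  32.5] 1.3
SP2 tray xyz [-23.8 -62.6  34.4] 2.3
......................
......................
......................
......................
......................
......................
.....................#
.....................#
........##...........#
.......####...........
......######..........
.......######.........
.......#######........
........#######.......
.........######.......
..........######......
..........#######.....
...........######.....
...........#######....
..............####....
......................
......................
......................
......................
......................
......................

..................
..................
..................
..................
..................
.....###..........
....#####.........
....#######.......
....########......
.....#########....
.......########...
........#######...
.........#####....
.........####.....
...........#......
..................
..................
..................
#.................
#.................

.....................
.....................
.....................
.....................
.....................
.....................
.......###...........
......#####..........
.....########........
.....##########......
......##########.....
........#########....
.........########....
..........######.....
...........####......
.....................
.....................
.....................
.....................
.....................
```

Triangulating both ends shows the new cell lying about 14° plus-up, with its minus end dropped into the trench. The cell was about 4 mm further toward the red end in the grip than assumed, which matches the early cheek contact in the charger. I'll regrasp it with the tool vertical, lift, level, and reseat it 4 mm toward the black rail.

```bash
cat >> h.py <<'E'
V=frame(TY,0)
E
python3 - <<'E'
from h import *
from workcell import sensors
o=sensors.get_obs();O=SP1*[1,1,0]-.021*YD
q=V.inv().apply(o["eef_pos"]-O)*1000;print("TCP in tray (x,-y,-z)",q.round(2))
tgt=O+V.apply([0,q[1]/1000,.005])
for dz in(.05,0):go(tgt+[0,0,dz],V,o)
E
```

```text
TCP in tray (x,-y,-z) [ -2.57 -61.91 -77.33]
dpos [0.364, -0.0, 1.018] dr [0.0, 15.11, -0.07]
dpos [0.798, -0.001, 2.627] dr [0.0, 15.11, -0.07]
```

Emit:
servo_tool(delta_pos=[[0.2,0,0.5],[0.36,0,1.02],[0.36,0,1.02],[0.5,0,1.5],[0.65,0,2.1],[0.76,0,2.5],[0.8,0,2.63],[0.8,0,2.63]], dr=[[0,8,0],[0,15.1,0],[0,15.1,0],[0,15.1,0],[0,15.1,0],[0,15.1,0],[0,15.1,0],[0,15.1,0]], fingers=[28,28,28,28,28,28,28,28])

```text
clock: 23.92
eef_pos: [0.6307, -0.0938, -0.005]
tcp_rot: [0.0, 0.994, -0.113, 0.0]
ft_force: [-0.1, -0.3, 0.2]
grip_width: 0.028
grip_force: 0.0
```

Emit:
servo_tool(delta_pos=[[0,0,0],[0,0,0],[0,0,0],[0,0,0]], dr=[[0,0,0],[0,0,0],[0,0,0],[0,0,0]], fingers=[18,10,10,10], newtons=15)

```text
clock: 24.42
eef_pos: [0.6312, -0.0937, -0.0042]
tcp_rot: [0.0, 0.994, -0.113, 0.001]
ft_force: [-0.3, -0.8, 2.8]
grip_width: 0.0139
grip_force: 15.0
```

Emit:
servo_tool(delta_pos=[[0,0,-0.1],[0,0,-0.3],[0,0,-0.6],[0,0,-1],[0,0,-1],[0,0,-1]], dr=[[0,0,0],[0,0,0],[0,0,0],[0,-7,0],[0,-14,0],[0,-14,0]], fingers=[10,10,10,10,10,10], newtons=25)

```text
clock: 25.18
eef_pos: [0.6318, -0.094, 0.0248]
tcp_rot: [-0.014, 0.986, -0.112, -0.121]
ft_force: [-0.9, -0.4, -1.2]
grip_width: 0.0136
grip_force: 25.0
```

```bash
cat > tr.py <<'E'
import sys
from h import *
from workcell import camera,sensors
o=sensors.get_obs();c=camera("wrist");s=camera("side");pickle.dump((c,o,s),open(f"pics/{sys.argv[1]}.pkl","wb"))
O=SP1*[1,1,0]-.021*YD
print("TCP tray",(V.inv().apply(o["eef_pos"]-O)*1000*[1,-1,-1]).round(2),"rot vs T",np.degrees((T.inv()*rot(o["tcp_rot"])).as_rotvec()).round(2),o["ft_force"].round(1),o["grip_width"])
for b in blobs(c["color"],"blue",(200,140,460,330),60):print("w",b[0],b[1],b[2].tolist())
for b in blobs(s["color"],"blue",(150,100,310,200),15):print("s",b[0],b[1],b[2].tolist())
E
python3 tr.py u1
```

```text
TCP tray [ 1.61 61.77 24.85] rot vs T [-0.    0.98  0.09] [-0.9 -0.4 -1.2] 0.013617824662497535
w 523 [409.3 228.5] [[396.0, 247.5], [408.5, 206.1999969482422], [423.5, 210.8000030517578], [411.0, 252.0]]
w 777 [310.1 233.5] [[298.79998779296875, 255.0], [303.0, 209.5], [321.3999938964844, 211.10000610351562], [317.20001220703125, 256.70001220703125]]
w 1029 [253.3 245.3] [[243.0, 270.0], [243.0, 220.0], [264.0, 220.0], [264.0, 270.0]]
s 50 [280.2 157.8] [[274.6000061035156, 157.8000030517578], [276.79998779296875, 153.39999389648438], [286.0, 158.0], [283.79998779296875, 162.39999389648438]]
s 29 [238.8 160.2] [[236.10000610351562, 156.5], [239.89999389648438, 155.5], [241.8000030517578, 163.3000030517578], [238.10000610351562, 164.1999969482422]]
s 43 [253.9 167.1] [[249.0, 165.0], [252.0, 162.0], [258.5, 168.5], [255.5, 171.5]]
```

Run:
```python
from h import *
from scipy.optimize import fsolve
c,o,s=pickle.load(open("pics/u1.pkl","rb"));Rm=rot(o["tcp_rot"])
def rows(x,a,z=-.0329):
    ax=np.array([np.cos(a),0,-np.sin(a)]);n=np.array([-np.sin(a),0,-np.cos(a)])
    return np.array([proj(c,o["eef_pos"]+Rm.apply(np.array([x,0,z])+ax*t+n*.00725),1)[1] for t in(-.025,.018)])
d=np.radians
print("old x-8",rows(-.008,d(15)),"old x-4",rows(-.004,d(15)))
b=rows(-.004,d(15))-np.array([281,231])
for bias in(b,0*b):
    for z in (-.0329,-.030,-.036):
        r=fsolve(lambda v:rows(v[0]/1000,d(v[1]),z)-bias-np.array([270,220]),[4,15]);print(bias.round(1),z,r.round(2))
```

```text
old x-8 [283.13700124 232.50543946] old x-4 [278.09617488 226.11550854]
[-2.9 -4.9] -0.0329 [ 3.68 18.13]
[-2.9 -4.9] -0.03 [ 2.38 17.05]
[-2.9 -4.9] -0.036 [ 5.06 19.26]
[-0. -0.] -0.0329 [ 1.11 19.39]
[-0. -0.] -0.03 [-0.23 18.38]
[-0. -0.] -0.036 [ 2.54 20.44]
```

The held cell's tilt solves to about 18° relative to the tool, so I need 4° more. Its centre is at x≈+3.7 mm in the tool. I'll shift 16 mm toward black and lower to just over the notches.

Emit:
servo_tool(delta_pos=[[-0.25,0,0.06],[-0.52,0,0.13],[-0.52,0,0.13],[-0.45,0,0.4],[-0.41,0,0.55],[-0.41,0,0.55],[-0.41,0,0.55]], dr=[[0,-2,0],[0,-4,0],[0,-4,0],[0,-4,0],[0,-4,0],[0,-4,0],[0,-4,0]], fingers=[10,10,10,10,10,10,10])

```text
clock: 26.15
eef_pos: [0.6153, -0.0901, 0.0124]
tcp_rot: [-0.018, 0.981, -0.112, -0.155]
ft_force: [-0.8, -0.0, -0.5]
grip_width: 0.0137
grip_force: 25.0
```

```bash
python3 tr.py u2
python3 - <<'E'
from h import *
c,o,s=pickle.load(open("pics/u2.pkl","rb"))
hsv=cv2.cvtColor(c["color"],cv2.COLOR_RGB2HSV);h=hsv[...,0];m=((h<8)|(h>172))&(hsv[...,1]>130)&(hsv[...,2]>40)
print([(u,int(np.where(m[140:260,u])[0].max()+140) if m[140:260,u].any() else 0) for u in range(215,345,3)])
g=c["color"];print([ (r,g[r,253].tolist()) for r in range(196,236,3)])
m2=V.inv()*rot(o["tcp_rot"]);print("pitch",np.degrees(m2.as_rotvec()).round(2))
E
```

```text
TCP tray [-15.33  61.87  12.36] rot vs T [ 0.01 -2.95  0.08] [-0.8 -0.  -0.5] 0.013711276396714546
w 642 [422.3 220.9] [[406.3999938964844, 240.89999389648438], [422.70001220703125, 197.10000610351562], [438.29998779296875, 202.8000030517578], [422.0, 246.6999969482422]]
w 920 [315.7 226.2] [[302.29998779296875, 248.8000030517578], [309.20001220703125, 200.3000030517578], [329.29998779296875, 203.1999969482422], [322.29998779296875, 251.60000610351562]]
w 1043 [253.4 245.2] [[243.0, 220.0], [264.0, 220.0], [264.0, 270.0], [243.0, 270.0]]
s 50 [280.2 157.8] [[274.6000061035156, 157.8000030517578], [276.79998779296875, 153.39999389648438], [286.0, 158.0], [283.79998779296875, 162.39999389648438]]
s 43 [253.9 167.1] [[249.0, 165.0], [252.0, 162.0], [258.5, 168.5], [255.5, 171.5]]
s 23 [242.1 167.5] [[240.0, 165.0], [244.0, 165.0], [244.0, 170.0], [240.0, 170.0]]
[(215, 194), (218, 194), (221, 194), (224, 194), (227, 194), (230, 194), (233, 194), (236, 194), (239, 185), (242, 184), (245, 185), (248, 185), (251, 185), (254, 185), (257, 184), (260, 184), (263, 184), (266, 184), (269, 191), (272, 194), (275, 194), (278, 194), (281, 194), (284, 194), (287, 194), (290, 194), (293, 194), (296, 194), (299, 194), (302, 193), (305, 193), (308, 184), (311, 183), (314, 183), (317, 183), (320, 183), (323, 183), (326, 183), (329, 183), (332, 184), (335, 189), (338, 193), (341, 193), (344, 193)]
[(196, [252, 249, 241]), (199, [189, 175, 170]), (202, [211, 196, 193]), (205, [212, 199, 194]), (208, [224, 213, 205]), (211, [253, 251, 245]), (214, [254, 252, 247]), (217, [254, 252, 247]), (220, [241, 238, 244]), (223, [100, 118, 234]), (226, [96, 115, 233]), (229, [94, 116, 233]), (232, [90, 113, 233]), (235, [89, 112, 233])]
pitch [  0.   -17.95   0.08]
```

Emit:
servo_tool(delta_pos=[[0.05,0,0.1],[0.09,0,0.2],[0.12,0,0.28],[0.14,0,0.345],[0.14,0,0.345]], dr=[[0,0,0],[0,0,0],[0,0,0],[0,0,0],[0,0,0]], fingers=[10,10,10,10,10])

```text
clock: 26.88
eef_pos: [0.6159, -0.0902, 0.001]
tcp_rot: [-0.018, 0.981, -0.112, -0.155]
ft_force: [0.0, 0.1, -0.4]
grip_width: 0.0137
grip_force: 25.0
```

Emit:
servo_tool(delta_pos=[[0.01,0,0.032],[0.02,0,0.063],[0.02,0,0.063]], dr=[[0,0,0],[0,0,0],[0,0,0]], fingers=[10,10,10])

```text
clock: 27.25
eef_pos: [0.616, -0.0902, -0.0008]
tcp_rot: [-0.018, 0.981, -0.112, -0.155]
ft_force: [0.4, -0.9, -0.8]
grip_width: 0.0138
grip_force: 25.0
```

Emit:
servo_tool(delta_pos=[[0.01,0,0.032],[0.02,0,0.063],[0.02,0,0.063]], dr=[[0,0,0],[0,0,0],[0,0,0]], fingers=[10,10,10])

```text
clock: 27.62
eef_pos: [0.616, -0.0902, -0.0023]
tcp_rot: [-0.018, 0.981, -0.112, -0.155]
ft_force: [-2.8, -0.2, 7.3]
grip_width: 0.014
grip_force: 25.0
```

Emit:
servo_tool(delta_pos=[[0.01,0,0.032],[0.02,0,0.063],[0.02,0,0.063]], dr=[[0,0,0],[0,0,0],[0,0,0]], fingers=[10,10,10])

```text
clock: 28.0
eef_pos: [0.6163, -0.0901, -0.003]
tcp_rot: [-0.018, 0.981, -0.112, -0.155]
ft_force: [-5.2, 1.8, 23.5]
grip_width: 0.0138
grip_force: 25.0
```

Emit:
servo_tool(delta_pos=[[-0.02,0,-0.063],[-0.02,0,-0.063],[-0.02,0,-0.063],[-0.02,0,-0.063]], dr=[[0,0,0],[0,0,0],[0,0,0],[0,0,0]], fingers=[10,16,24,26])

```text
clock: 28.5
eef_pos: [0.6159, -0.0903, -0.003]
tcp_rot: [-0.018, 0.981, -0.112, -0.155]
ft_force: [-0.9, -0.3, -0.4]
grip_width: 0.0259
grip_force: 0.0
```

Emit:
servo_tool(delta_pos=[[-0.1,0,-0.32],[-0.3,0,-0.95],[-0.6,0,-1.9],[-0.8,0,-2.6],[-0.8,0,-2.6],[-0.8,0,-2.6]], dr=[[0,0,0],[0,0,0],[0,0,0],[0,3,0],[0,3,0],[0,3,0]], fingers=[26,26,28,30,30,30])

```text
clock: 29.25
eef_pos: [0.6172, -0.0904, 0.0793]
tcp_rot: [-0.015, 0.985, -0.112, -0.129]
ft_force: [-0.2, -0.5, -0.1]
grip_width: 0.0299
grip_force: 0.0
```

```bash
python3 tr.py u3
```

```text
TCP tray [-13.38  62.05  79.3 ] rot vs T [0.03 0.04 0.06] [-0.2 -0.5 -0.1] 0.029880166466817078
w 605 [302.1 181.6] [[293.3999938964844, 201.8000030517578], [294.79998779296875, 159.89999389648438], [310.20001220703125, 160.39999389648438], [308.79998779296875, 202.3000030517578]]
w 497 [389.3 182. ] [[378.6000061035156, 199.39999389648438], [386.8999938964844, 160.60000610351562], [400.6000061035156, 163.60000610351562], [392.29998779296875, 202.3000030517578]]
w 598 [253.2 185.3] [[245.0, 164.0], [261.0, 164.0], [261.0, 205.0], [245.0, 205.0]]
s 50 [280.2 157.8] [[274.6000061035156, 157.8000030517578], [276.79998779296875, 153.39999389648438], [286.0, 158.0], [283.79998779296875, 162.39999389648438]]
s 43 [253.9 167.1] [[249.0, 165.0], [252.0, 162.0], [258.5, 168.5], [255.5, 171.5]]
s 45 [240.1 172.3] [[235.0, 170.0], [238.0, 167.0], [245.0, 174.0], [242.0, 177.0]]
```

Blue now spans rows 164–205, the same length as the spare's (160–202), with the same orientation in the side view. It lies level and seated. On to the second blue cell.

Run:
```python
from h import *
from workcell import sensors
o=sensors.get_obs()
for z in(-.045,-.012,.0327):
    p=C+G.apply([.0083,.0216,z]);print(p.round(4));go(p,G,o)
print("up10 in T",(T.inv().apply([0,0,.01])/.03).round(3))
```

```text
[0.5314 0.1444 0.1122]
dpos [-4.67, -6.989, 0.083] dr [0.01, 29.52, -26.21]
[0.5398 0.1463 0.0803]
dpos [-4.147, -7.114, 1.043] dr [0.01, 29.52, -26.21]
[0.551  0.1489 0.0371]
dpos [-3.439, -7.283, 2.343] dr [0.01, 29.52, -26.21]
up10 in T [-0.086  0.    -0.322]
```

Emit:
servo_tool(delta_pos=[[-0.9,-0.8,-0.9],[-1.9,-2.3,-1.2],[-2.9,-3.9,-1.2],[-3.8,-5.4,-0.9],[-4.5,-6.6,-0.4],[-4.67,-7,0.08],[-4.67,-7,0.08],[-4.67,-7,0.08],[-4.67,-7,0.08]], dr=[[0,5,-4.5],[0,10,-9],[0,16,-14],[0,22,-19],[0,27,-24],[0,29.5,-26.2],[0,29.5,-26.2],[0,29.5,-26.2],[0,29.5,-26.2]], fingers=[30,30,30,28,28,28,28,28,28])

```text
clock: 30.48
eef_pos: [0.5328, 0.1439, 0.1129]
tcp_rot: [-0.014, 0.985, 0.111, 0.13]
ft_force: [0.8, 0.5, -0.8]
grip_width: 0.0278
grip_force: 0.0
```

```bash
python3 look.py v1; python3 -c "
from h import *
go(C+G.apply([.0083,.0216,.0327]),G)"
```

```text
30.475 [0.5328 0.1439 0.1129] [ 0.8  0.5 -0.8] 0.005 grip 0.027849424480836216 0.0
G-frame rel C mm, rot deg: [  9.64  22.4  -45.39] [-0.06  0.05  0.12] q [-0.45  0.16  0.04  2.17  0.08  0.56 -1.83]
blue 525 [252.7 217.9] [[245.0, 201.0], [260.0, 201.0], [260.0, 236.0], [245.0, 236.0]]
green 438 [159.9 218.9] [[147.1999969482422, 202.10000610351562], [160.10000610351562, 198.3000030517578], [170.8000030517578, 234.0], [157.89999389648438, 237.8000030517578]]
green 88 [301.5 204.3] [[296.0, 201.0], [307.0, 201.0], [307.0, 209.0], [296.0, 209.0]]
green 83 [301.1 229.2] [[295.20001220703125, 223.5], [301.8999938964844, 220.8000030517578], [307.1000061035156, 233.8000030517578], [300.3999938964844, 236.39999389648438]]
orange 1377 [237.6 179.3] [[113.0, 168.0], [345.0, 168.0], [345.0, 200.0], [113.0, 200.0]]
dpos [-0.042, -0.027, 2.602] dr [0.06, -0.05, -0.11]
```

Emit:
servo_tool(delta_pos=[[-0.04,-0.02,0.7],[-0.04,-0.022,1.3],[-0.04,-0.022,1.8],[-0.04,-0.022,2.2],[-0.04,-0.022,2.45],[-0.04,-0.022,2.6],[-0.04,-0.022,2.6]], dr=[[0.06,0,-0.1],[0.06,0,-0.1],[0.06,0,-0.1],[0.06,0,-0.1],[0.06,0,-0.1],[0.06,0,-0.1],[0.06,0,-0.1]], fingers=[28,28,28,28,28,28,28])

```text
clock: 31.4
eef_pos: [0.5503, 0.1495, 0.0369]
tcp_rot: [-0.015, 0.985, 0.113, 0.13]
ft_force: [-0.4, -0.2, 0.7]
grip_width: 0.0278
grip_force: 0.0
```

Emit:
servo_tool(delta_pos=[[0,0,0],[0,0,0],[0,0,0],[0,0,0]], dr=[[0,0,0],[0,0,0],[0,0,0],[0,0,0]], fingers=[18,10,10,10], newtons=30)

```text
clock: 31.9
eef_pos: [0.5506, 0.1495, 0.0374]
tcp_rot: [-0.015, 0.985, 0.113, 0.13]
ft_force: [-1.5, -2.1, 6.1]
grip_width: 0.0137
grip_force: 30.0
```

```bash
python3 look.py v2 | head -6; python3 f.py "[.551,.1489,.0371]"
```

```text
31.9 [0.5506 0.1495 0.0374] [-1.5 -2.1  6.1] 0.001 grip 0.013719795363460676 29.99627709388733
G-frame rel C mm, rot deg: [ 8.06 20.9  32.35] [ 0.03  0.09 -0.08] q [-0.45  0.31  0.04  2.19  0.09  0.38 -1.83]
blue 655 [253.2 262.7] [[243.0, 242.0], [263.0, 242.0], [263.0, 280.0], [243.0, 280.0]]
green 660 [129.1 255.3] [[109.5999984741211, 235.5], [125.19999694824219, 228.3000030517578], [145.1999969482422, 271.70001220703125], [129.60000610351562, 278.8999938964844]]
orange 2658 [251.7 211.7] [[100.0, 189.0], [389.0, 189.0], [389.0, 234.0], [100.0, 234.0]]
31.95 F axes force [ 2.25  2.36 -5.76] travel [-0.11 -0.66 -0.36] 0.01373982745692766 29.996252059936523
```

Emit:
servo_tool(delta_pos=[[-0.05,0,0.013],[-0.1,0,0.027],[-0.16,0,0.043],[-0.16,0,0.043]], dr=[[0,0,0],[0,0,0],[0,0,0],[0,0,0]], fingers=[10,10,10,10], newtons=30)

```text
clock: 32.45
eef_pos: [0.5484, 0.1491, 0.036]
tcp_rot: [-0.015, 0.985, 0.112, 0.132]
ft_force: [5.8, -2.2, 10.0]
grip_width: 0.0133
grip_force: 30.0
```

```bash
python3 f.py "[.5506,.1495,.0374]"
```

```text
32.45 F axes force [ 9.48  3.45 -6.03] travel [-2.61 -0.11  0.07] 0.013343392847061616 29.997754991054535
```

Emit:
servo_tool(delta_pos=[[-0.02,0.01,-0.01],[-0.05,0.01,0],[-0.08,0.01,0.007],[-0.08,0.01,0.007]], dr=[[0,0,0],[0,0,0],[0,0,0],[0,0,0]], fingers=[10,10,10,10])

```text
clock: 32.95
eef_pos: [0.5459, 0.1484, 0.0348]
tcp_rot: [-0.015, 0.985, 0.113, 0.132]
ft_force: [7.0, -0.1, 2.7]
grip_width: 0.0135
grip_force: 30.0
```

```bash
python3 f.py "[.5506,.1495,.0374]"
```

```text
32.95 F axes force [7.27 1.64 1.09] travel [-5.49 -0.   -0.14] 0.01346893769451722 29.992793798446655
```

Emit:
servo_tool(delta_pos=[[-0.04,0,0.011],[-0.08,0,0.021],[-0.105,0,0.028],[-0.105,0,0.028]], dr=[[0,0,0],[0,0,0],[0,0,0],[0,0,0]], fingers=[10,10,10,10])

```text
clock: 33.45
eef_pos: [0.5436, 0.1479, 0.0334]
tcp_rot: [-0.016, 0.985, 0.112, 0.132]
ft_force: [8.0, 0.0, 4.1]
grip_width: 0.0137
grip_force: 30.0
```

```bash
python3 f.py "[.5506,.1495,.0374]";python3 look.py v3 | grep -E "blue|orange"
```

```text
33.45 F axes force [8.84 1.77 0.33] travel [-8.23 -0.02 -0.14] 0.013702267912012537 29.993192553520203
blue 862 [253.2 258.3] [[243.0, 234.0], [264.0, 234.0], [264.0, 280.0], [243.0, 280.0]]
orange 1745 [255.9 191.6] [[100.0, 174.0], [391.0, 174.0], [391.0, 221.0], [100.0, 221.0]]
```

Same state as the first cell, at 8.2 mm and 8.8 N. I'll lift it the same way.

Emit:
servo_tool(delta_pos=[[-0.035,0,-0.06],[-0.07,0,-0.2],[-0.105,0,-0.35],[-0.15,0,-0.5],[-0.19,0,-0.65],[-0.23,0,-0.8]], dr=[[0,0,0],[0,0,0],[0,0,0],[0,0,0],[0,0,0],[0,0,0]], fingers=[10,10,10,10,10,10], newtons=30)

```text
clock: 34.25
eef_pos: [0.5283, 0.1442, 0.0535]
tcp_rot: [-0.015, 0.985, 0.113, 0.13]
ft_force: [0.6, -1.0, -0.5]
grip_width: 0.0136
grip_force: 30.0
```

```bash
python3 look.py v4 | grep -E "blue|orange"
python3 - <<'E'
from h import *
from workcell import sensors
o=sensors.get_obs();O=SP1*[1,1,0]-.021*YD
# pocket_b: tray y -21 ; first cell's good TCP y was 61.9 at pocket 63 -> -22.1
for z in(.075,.015):go(O+V.apply([-.0055,.0221,-z]),T,o)
E
```

```text
blue 1083 [253.2 255.9] [[242.0, 230.0], [265.0, 230.0], [265.0, 281.0], [242.0, 281.0]]
orange 1322 [248.8 166.3] [[100.0, 193.0], [100.0, 150.0], [376.0, 150.0], [376.0, 193.0]]
dpos [0.316, 10.922, -0.646] dr [-0.01, -29.52, 26.24]
dpos [-0.203, 10.922, 1.285] dr [-0.01, -29.52, 26.24]
```

Emit:
servo_tool(delta_pos=[[0.35,0,-1.5],[0.6,0.3,-2.5],[0.65,1.9,-2.6],[0.65,3.7,-2.5],[0.6,5.5,-2.2],[0.5,7.3,-1.8],[0.4,9,-1.2],[0.32,10.4,-0.7],[0.32,10.92,-0.65],[0.32,10.92,-0.65]], dr=[[0,0,0],[0,0,0],[0,-5,4.5],[0,-10,9],[0,-15,13.5],[0,-20,18],[0,-25,22.5],[0,-29.5,26.2],[0,-29.5,26.2],[0,-29.5,26.2]], fingers=[10,10,10,10,10,10,10,10,10,10])

```text
clock: 35.55
eef_pos: [0.6062, -0.1747, 0.0742]
tcp_rot: [-0.015, 0.985, -0.111, -0.13]
ft_force: [-0.5, 0.8, 0.5]
grip_width: 0.0135
grip_force: 30.0
```

Emit:
servo_tool(delta_pos=[[0,0,0],[0,0,0]], dr=[[0,0,0],[0,0,0]], fingers=[10,10])

```text
clock: 35.8
eef_pos: [0.6069, -0.1724, 0.0757]
tcp_rot: [-0.015, 0.985, -0.11, -0.129]
ft_force: [-0.1, -0.2, -0.1]
grip_width: 0.0135
grip_force: 30.0
```

```bash
python3 tr.py x1
python3 - <<'E'
from h import *
from workcell import sensors
o=sensors.get_obs();O=SP1*[1,1,0]-.021*YD
go(O+V.apply([-.0055,.0221,-.0125]),T,o)
E
```

```text
TCP tray [ -5.12 -20.17  75.73] rot vs T [ 0.04  0.11 -0.16] [-0.1 -0.2 -0.1] 0.013467750825902822
w 494 [208.7 192. ] [[198.6999969482422, 172.10000610351562], [214.6999969482422, 170.8000030517578], [218.10000610351562, 211.39999389648438], [202.10000610351562, 212.6999969482422]]
w 593 [304.1 191.4] [[294.6000061035156, 210.60000610351562], [298.0, 169.8000030517578], [313.70001220703125, 171.10000610351562], [310.29998779296875, 211.89999389648438]]
w 1128 [253.3 255.5] [[241.0, 229.5], [265.0, 229.0], [266.20001220703125, 280.79998779296875], [242.1999969482422, 281.29998779296875]]
s 32 [268.8 133.8] [[264.0, 133.0], [267.5, 129.5], [272.5, 134.5], [269.0, 138.0]]
s 39 [279.9 158. ] [[275.0, 156.0], [278.0, 153.0], [284.5, 159.5], [281.5, 162.5]]
s 53 [253.9 166.8] [[248.39999389648438, 165.6999969482422], [251.6999969482422, 161.60000610351562], [259.29998779296875, 167.60000610351562], [256.0, 171.8000030517578]]
s 52 [240.2 172.2] [[234.89999389648438, 171.39999389648438], [238.0, 167.3000030517578], [246.0, 173.3000030517578], [242.89999389648438, 177.39999389648438]]
dpos [0.525, 0.049, 2.034] dr [-0.03, -0.09, 0.13]
```

Emit:
servo_tool(delta_pos=[[0.15,0.05,0.6],[0.3,0.05,1.2],[0.45,0.05,1.75],[0.525,0.05,2.03],[0.525,0.05,2.03],[0.525,0.05,2.03]], dr=[[0,-0.1,0.1],[0,-0.1,0.1],[0,-0.1,0.1],[0,-0.1,0.1],[0,-0.1,0.1],[0,-0.1,0.1]], fingers=[10,10,10,10,10,10])

```text
clock: 36.65
eef_pos: [0.6062, -0.1754, 0.0123]
tcp_rot: [-0.015, 0.985, -0.112, -0.13]
ft_force: [-0.1, 0.7, 0.5]
grip_width: 0.0136
grip_force: 30.0
```

```bash
python3 tr.py x2
python3 - <<'E'
from h import *
for f in("x2","t2"):
    c=pickle.load(open(f"pics/{f}.pkl","rb"))[0]
    hsv=cv2.cvtColor(c["color"],cv2.COLOR_RGB2HSV);h=hsv[...,0];m=((h<8)|(h>172))&(hsv[...,1]>130)&(hsv[...,2]>40)
    print([(u,int(np.where(m[140:260,u])[0].max()+140) if m[140:260,u].any() else 0) for u in range(228,280,2)])
    g=c["color"];print([(r,int(g[r,253,0]),int(g[r,253,2])) for r in range(198,236,3)])
E
```

```text
TCP tray [ -5.11 -23.28  12.26] rot vs T [ 0.01 -0.03  0.06] [-0.1  0.7  0.5] 0.01361233575714748
w 885 [312.5 235.6] [[299.8999938964844, 258.0], [305.8999938964844, 209.6999969482422], [325.3999938964844, 212.1999969482422], [319.29998779296875, 260.3999938964844]]
w 119 [201.6 246.2] [[200.0, 226.0], [205.0, 226.0], [205.0, 260.0], [200.0, 260.0]]
w 1062 [253.4 256. ] [[242.0, 230.0], [264.0, 230.0], [264.0, 281.0], [242.0, 281.0]]
s 29 [268.9 155.7] [[264.8999938964844, 153.39999389648438], [268.20001220703125, 151.1999969482422], [272.29998779296875, 157.5], [269.1000061035156, 159.60000610351562]]
s 39 [279.9 158. ] [[275.0, 156.0], [278.0, 153.0], [284.5, 159.5], [281.5, 162.5]]
s 56 [253.7 166.7] [[247.89999389648438, 165.3000030517578], [251.1999969482422, 161.1999969482422], [259.29998779296875, 167.60000610351562], [256.0, 171.8000030517578]]
s 54 [240.4 172.3] [[234.89999389648438, 171.39999389648438], [238.0, 167.3000030517578], [246.0, 173.3000030517578], [242.89999389648438, 177.39999389648438]]
[(228, 204), (230, 204), (232, 204), (234, 204), (236, 203), (238, 195), (
[... 293 characters left out ...]
07, 252, 241), (210, 193, 175), (213, 207, 189), (216, 222, 205), (219, 224, 207), (222, 253, 245), (225, 254, 249), (228, 254, 250), (231, 253, 249), (234, 87, 238)]
[(228, 210), (230, 210), (232, 210), (234, 210), (236, 210), (238, 209), (240, 201), (242, 201), (244, 201), (246, 201), (248, 201), (250, 201), (252, 201), (254, 201), (256, 201), (258, 201), (260, 201), (262, 201), (264, 201), (266, 201), (268, 206), (270, 210), (272, 210), (274, 210), (276, 210), (278, 210)]
[(198, 249, 73), (201, 247, 103), (204, 254, 244), (207, 252, 242), (210, 185, 167), (213, 191, 174), (216, 225, 210), (219, 203, 185), (222, 249, 235), (225, 254, 247), (228, 254, 247), (231, 253, 246), (234, 108, 233)]
```

Emit:
servo_tool(delta_pos=[[0.03,-0.027,0.11],[0.06,-0.027,0.22],[0.09,-0.027,0.32],[0.115,-0.027,0.43],[0.115,-0.027,0.43]], dr=[[0,0,0],[0,0,0],[0,0,0],[0,0,0],[0,0,0]], fingers=[10,10,10,10,10])

```text
clock: 37.38
eef_pos: [0.6058, -0.1744, -0.0019]
tcp_rot: [-0.015, 0.985, -0.112, -0.131]
ft_force: [0.3, -0.3, 0.8]
grip_width: 0.0136
grip_force: 30.0
```

Emit:
servo_tool(delta_pos=[[0.009,0,0.032],[0.017,0,0.064],[0.017,0,0.064]], dr=[[0,0,0],[0,0,0],[0,0,0]], fingers=[10,10,10])

```text
clock: 37.75
eef_pos: [0.606, -0.1745, -0.0035]
tcp_rot: [-0.015, 0.985, -0.112, -0.13]
ft_force: [0.1, -0.6, -0.6]
grip_width: 0.0136
grip_force: 30.0
```

Emit:
servo_tool(delta_pos=[[0.009,0,0.032],[0.017,0,0.064],[0.017,0,0.064]], dr=[[0,0,0],[0,0,0],[0,0,0]], fingers=[10,10,10])

```text
clock: 38.12
eef_pos: [0.606, -0.1745, -0.0056]
tcp_rot: [-0.015, 0.985, -0.112, -0.13]
ft_force: [-0.7, -0.8, -0.9]
grip_width: 0.0137
grip_force: 30.0
```

Emit:
servo_tool(delta_pos=[[0.009,0,0.032],[0.017,0,0.064],[0.017,0,0.064]], dr=[[0,0,0],[0,0,0],[0,0,0]], fingers=[10,10,10])

```text
clock: 38.5
eef_pos: [0.6061, -0.1745, -0.0074]
tcp_rot: [-0.015, 0.985, -0.112, -0.13]
ft_force: [-0.6, 0.1, 1.7]
grip_width: 0.0134
grip_force: 30.0
```

Emit:
servo_tool(delta_pos=[[0.009,0,0.032],[0.013,0,0.048],[0.013,0,0.048]], dr=[[0,0,0],[0,0,0],[0,0,0]], fingers=[10,10,10])

```text
clock: 38.88
eef_pos: [0.6062, -0.1746, -0.0078]
tcp_rot: [-0.015, 0.985, -0.112, -0.13]
ft_force: [-4.7, 1.4, 17.1]
grip_width: 0.0135
grip_force: 30.0
```

```bash
python3 tr.py x3
python3 - <<'E'
from workcell import sensors
o=sensors.get_obs();print(o["torque"])
E
```

```text
TCP tray [ -5.34 -22.45  -7.83] rot vs T [ 0.03 -0.05  0.06] [-4.7  1.4 17.1] 0.013530387931142314
w 623 [319.9 245.8] [[307.29998779296875, 259.8999938964844], [310.79998779296875, 228.60000610351562], [332.20001220703125, 231.0], [328.70001220703125, 262.29998779296875]]
w 1046 [253.5 256.1] [[242.0, 230.5], [264.0, 230.0], [265.20001220703125, 280.79998779296875], [243.10000610351562, 281.29998779296875]]
s 39 [279.9 158. ] [[275.0, 156.0], [278.0, 153.0], [284.5, 159.5], [281.5, 162.5]]
s 29 [268.7 162.8] [[267.0, 159.0], [271.0, 159.0], [271.0, 166.0], [267.0, 166.0]]
s 53 [253.8 166.8] [[248.39999389648438, 165.6999969482422], [251.60000610351562, 161.6999969482422], [259.20001220703125, 167.8000030517578], [256.0, 171.8000030517578]]
s 55 [240.4 172.3] [[235.0, 171.0], [239.0, 167.0], [246.0, 174.0], [242.0, 178.0]]
[0.50285676 1.51472636 0.00216486]
```

Emit:
servo_tool(delta_pos=[[-0.011,0,-0.04],[-0.011,0,-0.04],[-0.011,0,-0.04],[-0.011,0,-0.04]], dr=[[0,0,0],[0,0,0],[0,0,0],[0,0,0]], fingers=[10,16,24,26])

```text
clock: 39.48
eef_pos: [0.606, -0.1745, -0.0079]
tcp_rot: [-0.015, 0.985, -0.112, -0.13]
ft_force: [0.5, -0.4, -1.0]
grip_width: 0.0258
grip_force: 0.0
```

Emit:
servo_tool(delta_pos=[[-0.086,0,-0.32],[-0.26,0,-0.97],[-0.5,0,-1.9],[-0.77,0,-2.85],[-0.77,0,-2.85],[-0.77,0,-2.85]], dr=[[0,0,0],[0,0,0],[0,0,0],[0,0,0],[0,0,0],[0,0,0]], fingers=[26,26,28,30,30,30])

```text
clock: 40.22
eef_pos: [0.606, -0.1744, 0.0814]
tcp_rot: [-0.015, 0.985, -0.112, -0.13]
ft_force: [-0.1, 1.4, -0.6]
grip_width: 0.03
grip_force: 0.0
```

```bash
python3 tr.py x4
```

```text
TCP tray [ -5.59 -22.34  81.37] rot vs T [ 0.02 -0.03  0.05] [-0.1  1.4 -0.6] 0.02999598460452219
w 576 [300.7 187.5] [[291.6000061035156, 206.6999969482422], [294.79998779296875, 166.0], [310.0, 167.1999969482422], [306.8999938964844, 207.8000030517578]]
w 399 [207.7 189.1] [[197.0, 169.1999969482422], [212.89999389648438, 167.6999969482422], [216.60000610351562, 208.10000610351562], [200.6999969482422, 209.60000610351562]]
w 589 [253.5 188.6] [[246.0, 168.0], [261.0, 168.0], [261.0, 208.0], [246.0, 208.0]]
s 39 [279.9 158. ] [[275.0, 156.0], [278.0, 153.0], [284.5, 159.5], [281.5, 162.5]]
s 44 [267.2 162.5] [[261.79998779296875, 161.8000030517578], [264.3999938964844, 157.89999389648438], [272.20001220703125, 163.1999969482422], [269.6000061035156, 167.10000610351562]]
s 53 [253.9 166.8] [[248.39999389648438, 165.6999969482422], [251.6999969482422, 161.60000610351562], [259.29998779296875, 167.60000610351562], [256.0, 171.8000030517578]]
s 52 [240.2 172.2] [[234.89999389648438, 171.39999389648438], [238.0, 167.3000030517578], [246.0, 173.3000030517578], [242.89999389648438, 177.39999389648438]]
```

Both new cells match the spares in length and direction. I'll retreat and do a last numeric check from the top camera.

Emit:
servo_tool(delta_pos=[[-0.8,0,-1.7],[-1.8,0,-3.3],[-3,0,-4.6],[-4,0,-5.4],[-4,0,-5.4],[-4,0,-5.4]], dr=[[0,5,0],[0,10,0],[0,15,0],[0,15,0],[0,15,0],[0,15,0]], fingers=[30,30,30,30,30,30])

```text
clock: 41.08
eef_pos: [0.5341, -0.1577, 0.2676]
tcp_rot: [-0.0, 0.994, -0.113, -0.001]
ft_force: [0.4, 0.1, -0.7]
grip_width: 0.0301
grip_force: 0.0
```

Run:
```python
from h import *
from workcell import camera,sensors
o=sensors.get_obs();print(o["clock"],o["eef_pos"])
c=camera("wrist");t=camera("top");s=camera("side")
for n,i in(("w",c),("t",t),("s",s)):
    for col in("blue","green"):
        for b in blobs(i["color"],col,(90,90,470,300),20):print(n,col,b[0],b[1],b[2].tolist())
print(blobs(t["color"],"white",(255,100,370,170),3).__len__())
```

```text
41.075 [ 0.53405304 -0.15774576  0.26757914]
w blue 170 [225.3 118.4] [[222.0, 105.0], [229.0, 105.0], [229.0, 130.0], [222.0, 130.0]]
w blue 184 [253.1 117.6] [[250.0, 105.0], [257.0, 105.0], [257.0, 130.0], [250.0, 130.0]]
w blue 187 [282.  116.9] [[278.0, 104.0], [286.0, 104.0], [286.0, 129.0], [278.0, 129.0]]
w blue 157 [197.  120.9] [[192.0, 108.0], [201.0, 108.0], [201.0, 133.0], [192.0, 133.0]]
w green 100 [ 94.5 209. ] [[85.5, 205.5], [90.5, 200.5], [101.5, 211.5], [96.5, 216.5]]
t blue 113 [281.8 131.8] [[276.70001220703125, 140.6999969482422], [280.3999938964844, 122.0999984741211], [286.5, 123.30000305175781], [282.79998779296875, 142.0]]
t blue 58 [301.7 138.2] [[298.5, 143.1999969482422], [300.29998779296875, 130.89999389648438], [306.0, 131.6999969482422], [304.29998779296875, 144.0]]
t blue 86 [322.7 140.6] [[318.3999938964844, 146.89999389648438], [321.20001220703125, 133.0], [327.0, 134.1999969482422], [324.20001220703125, 148.0]]
t blue 35 [343.2 148.4] [[340.0, 145.0], [346.0, 145.0], [346.0, 151.0], [340.0, 151.0]]
t green 126 [182.3 171.2] [[176.6999969482422, 16
[... 385 characters left out ...]
 162.5] [[261.79998779296875, 161.8000030517578], [264.3999938964844, 157.89999389648438], [272.20001220703125, 163.1999969482422], [269.6000061035156, 167.10000610351562]]
s blue 46 [253.7 166.9] [[248.60000610351562, 165.89999389648438], [251.39999389648438, 162.10000610351562], [259.0, 167.6999969482422], [256.1000061035156, 171.60000610351562]]
s blue 52 [240.2 172.2] [[234.89999389648438, 171.39999389648438], [238.0, 167.3000030517578], [246.0, 173.3000030517578], [242.89999389648438, 177.39999389648438]]
s green 161 [196.9 207.7] [[187.5, 204.5], [193.5, 198.5], [206.5, 211.5], [200.5, 217.5]]
s green 213 [150.  246.9] [[139.0, 243.0], [146.0, 236.0], [161.5, 251.5], [154.5, 258.5]]
11
```

All four tray cells show equal lengths and even spacing, and the greens have not moved. I'll hand in.

```bash
python3 -c "
from workcell import job
print(job.job_done())"
```

```text
the job is handed in; nothing more can be done
None
```

I handed the job in at about 41 s. Both blue cells are in the empty tray pockets, level by the camera checks and with their button ends at the red rail. Three things may count against it: the first push down the slope hit 21.7 N when the fingers met a cheek, the first cell had to be re-seated, and it lies about 3 mm toward the black rail. The green cells and the spares did not move.

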